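# Load and start the bottle dryer

### The job

Get the washed bottle parts drying: hang every grey carrying yoke that stands on the shelf astride the steel bar of the mint-green dryer, and stand the empty bottle upright in the dryer's round well, right down on its floor. When all of that is loaded, turn the dial so that its pointer line points at the mark beside it, and only then press the start button fully and let it go. Leave the other things on the shelf where they are, and finish with the yokes hanging still.

Things in the scene. Friction and masses are not known exactly. Their poses are not given: they have to be found in the camera images.
- dryer: mint-green dryer, fixed. Origin on the shelf under its middle; x away from the robot, y along the bar to the robot's left, z up. Plinth 160 (x) x 320 (y) x 45 mm high with the steel bar above. Right end (y -260 to -160 mm): control pod 180 (x) x 100 (y) x 100 mm high, dial and start button on top. Left end (y 160 to 260): block 100 x 100 x 60 mm high with the round bottle well in its top
- bar_mid (a point): middle of the drying bar, on its axis, 140 mm above the shelf; axes as the dryer's. The bar is round, 12 mm thick, along y, on two 12 mm posts at y = -150 and +150 mm that end at the bar's top. Free bar between the posts: 288 mm; a yoke counts as hung with its middle within 130 mm of this point
- well_floor (a point): centre of the floor of the bottle well, 40 mm above the shelf; the well is 67 mm wide and 20 mm deep, its mouth is 60 mm up
- dial (a joint): angle of the dial, rad, 0 to 2.8, growing clockwise seen from above. At 0 its white pointer line points along the dryer's -x (towards the robot), at 1.57 along the dryer's +y. The pointer stands at the mark at 1.90. It starts between 0.2 and 1.0, stiff enough to stay where left (0.03 N m)
- dial_grip (a point): on the dial's axis, 137 mm above the shelf. The dial has a round skirt 44 mm wide and an upright grip bar 42 mm long (along the pointer), 14 mm thick, 32 mm tall, its top 7 mm above this point. The point turns with the dial: its -x axis is the pointer's direction. The pointer is a white line on top of one half of the bar
- mark (a point): the dial's mark: a short black rib on the pod's top beside the dial, 40 mm from the dial's axis, in the direction where the pointer must end
- start (a joint): travel of the start button, m: 0 released, 0.006 fully down (5 N), springs back; pressed counts from 0.004
- start_top (a point): centre of the top face of the start button (moves with it): round, 28 mm wide, in a collar 44 mm wide; it stands 122 mm above the shelf, 10 mm above its collar, and is pushed straight down
- holder: steel bottle holder fixed to the shelf: disc 92 mm wide and 4 mm thick (the bottle stands on it), four 6 mm wire uprights to 60 mm height with a ring on top, 64 mm wide inside; origin under its centre
- bottle: empty plastic bottle, starts upright in the steel holder; origin at the centre of its underside, z up. Body 56 mm wide up to 95 mm, shoulder, white screw ring 40 mm wide from 112 to 134 mm height, white cap 24 mm wide up to 150 mm. About 60 g
- yoke1: bottle yoke (may be absent): rigid grey plastic inverted U on feet, 114 mm high; origin on the ground between the feet, z up, legs at +x and -x. Crown 44 (x) x 26 (y) mm, 78 to 88 mm up; on it an square tab 16 x 16 mm, 88 to 114 mm up. Legs 8 mm thick, 28 mm apart inside; steel feet 46 (y) x 8 mm high, 32 mm apart inside, 60 mm over all. To hang, its y lies along the bar. About 120 g
- yoke1_saddle (a point): middle of the underside of yoke1's crown, 78 mm above its feet; hung, it rests on the top of the bar, 6 mm above the bar's axis
- yoke2: bottle yoke (may be absent): rigid grey plastic inverted U on feet, 114 mm high; origin on the ground between the feet, z up, legs at +x and -x. Crown 44 (x) x 26 (y) mm, 78 to 88 mm up; on it an square tab 16 x 16 mm, 88 to 114 mm up. Legs 8 mm thick, 28 mm apart inside; steel feet 46 (y) x 8 mm high, 32 mm apart inside, 60 mm over all. To hang, its y lies along the bar. About 120 g
- yoke2_saddle (a point): middle of the underside of yoke2's crown, 78 mm above its feet; hung, it rests on the top of the bar, 6 mm above the bar's axis
- yoke3: bottle yoke (may be absent): rigid grey plastic inverted U on feet, 114 mm high; origin on the ground between the feet, z up, legs at +x and -x. Crown 44 (x) x 26 (y) mm, 78 to 88 mm up; on it an square tab 16 x 16 mm, 88 to 114 mm up. Legs 8 mm thick, 28 mm apart inside; steel feet 46 (y) x 8 mm high, 32 mm apart inside, 60 mm over all. To hang, its y lies along the bar. About 120 g
- yoke3_saddle (a point): middle of the underside of yoke3's crown, 78 mm above its feet; hung, it rests on the top of the bar, 6 mm above the bar's axis
- yoke4: bottle yoke (may be absent): rigid grey plastic inverted U on feet, 114 mm high; origin on the ground between the feet, z up, legs at +x and -x. Crown 44 (x) x 26 (y) mm, 78 to 88 mm up; on it an square tab 16 x 16 mm, 88 to 114 mm up. Legs 8 mm thick, 28 mm apart inside; steel feet 46 (y) x 8 mm high, 32 mm apart inside, 60 mm over all. To hang, its y lies along the bar. About 120 g
- yoke4_saddle (a point): middle of the underside of yoke4's crown, 78 mm above its feet; hung, it rests on the top of the bar, 6 mm above the bar's axis
- yoke5: bottle yoke (may be absent): rigid grey plastic inverted U on feet, 114 mm high; origin on the ground between the feet, z up, legs at +x and -x. Crown 44 (x) x 26 (y) mm, 78 to 88 mm up; on it an square tab 16 x 16 mm, 88 to 114 mm up. Legs 8 mm thick, 28 mm apart inside; steel feet 46 (y) x 8 mm high, 32 mm apart inside, 60 mm over all. To hang, its y lies along the bar. About 120 g
- yoke5_saddle (a point): middle of the underside of yoke5's crown, 78 mm above its feet; hung, it rests on the top of the bar, 6 mm above the bar's axis
- case: bystander, not to be moved: transparent pacifier case with a white rim, 66 x 48 x 32 mm; origin at the centre of its underside
- dish: bystander, not to be moved: small white ceramic dish, 90 mm wide, 22 mm high; origin at the centre of its underside
- jar: bystander, not to be moved: glass jar, 70 mm wide, 90 mm high; origin at the centre of its underside
Things that resemble listed ones, but are neither listed nor needed, are in the scene too. Leave any orange look-alike of the yoke2 alone.

How it is judged (in metres and radians):
On the way, in this order (a step that is already met when the one before it is completed fails the run):
1. every yoke hangs astride the bar and the bottle stands in the well (x of yoke1_saddle in the frame of bar_mid between -0.014 and 0.014 m and y of yoke1_saddle in the frame of bar_mid between -0.13 and 0.13 m and z of yoke1_saddle in the frame of bar_mid between 0 and 0.014 m and angle between each of yoke1, yoke2, yoke3, yoke4, yoke5's own z axis and vertical below 0.45 rad and linear speed of each of yoke1, yoke2, yoke3, yoke4, yoke5 below 0.15 m/s and x of yoke2_saddle in the frame of bar_mid between -0.014 and 0.014 m and y of yoke2_saddle in the frame of bar_mid between -0.13 and 0.13 m and z of yoke2_saddle in the frame of bar_mid between 0 and 0.014 m and x of yoke3_saddle in the frame of bar_mid between -0.014 and 0.014 m and y of yoke3_saddle in the frame of bar_mid between -0.13 and 0.13 m and z of yoke3_saddle in the frame of bar_mid between 0 and 0.014 m and x of yoke4_saddle in the frame of bar_mid between -0.014 and 0.014 m and y of yoke4_saddle in the frame of bar_mid between -0.13 and 0.13 m and z of yoke4_saddle in the frame of bar_mid between 0 and 0.014 m and x of yoke5_saddle in the frame of bar_mid between -0.014 and 0.014 m and y of yoke5_saddle in the frame of bar_mid between -0.13 and 0.13 m and z of yoke5_saddle in the frame of bar_mid between 0 and 0.014 m and horizontal distance between bottle and well_floor below 0.009 m and z of bottle in the frame of well_floor below 0.005 m and angle between bottle's own z axis and vertical below 0.12 rad and linear speed of bottle below 0.05 m/s), for 0.2 s.
2. the dial points at the mark (value of joint dial between 1.78 and 2.02 rad), for 0.2 s.
3. the start button is pressed (all of step 2 and value of joint start above 0.004 m), for 0.05 s.
At the end, for the whole second after the job is handed in: Each yoke present hangs astride the bar (crown on it, middle within 14 mm across and 130 mm along, tilt under 0.45 rad); the bottle stands in the well (within 9 mm of centre and 5 mm of its floor, tilt under 0.12 rad); dial within 0.12 rad of 1.90; button released; all at rest (all of step 1 and all of step 2 and value of joint start below 0.002 m); the robot touches nothing.
It fails at once if the start button is pressed while the dial is off the mark (value of joint start above 0.004 m and not (value of joint dial between 1.78 and 2.02 rad)).
It fails at once if a bystander is moved more than 40 mm (distance of any of case, dish, jar from where it was at the start of the episode above 0.04 m).
Of yoke1, yoke2, yoke3, yoke4, yoke5 only 3 to 5 are there at a start; the rules pass over those that are not, and their reading is None.
At some moment in a run one of yoke1, yoke2, yoke3, yoke4, yoke5 may be knocked a few centimetres aside while the robot is not near it.
It also fails if it takes over 210 s, if anything falls off the work surface, if the arm or the gripper's body presses on something with over 40 N, if the wrist force passes 120 N, or if a joint passes its speed limit or range.

### The arm

A 6-joint arm with a two-finger parallel gripper is mounted at the origin on the work surface. World frame = base frame: x ahead of the robot, y to its left, z up, the work surface at z = 0. Lengths are in mm, angles in rad, forces in N, time in s.
With the tool pointing down it reaches from about 400 to 925 mm from the base axis. Payload 12.5 kg.
Tool frame: the origin (TCP) lies midway between the tips of the shut fingers; the grasp point (between the pads) lies env.grasp_offset behind it (env.grasp_offset is the distance from the TCP to the grasp point, in mm); x points along the fingers, y is the direction in which the jaws open and shut, and the axes are right-handed (so a half turn about x gives the same grasp; the last joint's range is limited). The gripper opens to 95 mm and grips with 3 to 60 N. Pads are 20 mm wide; open, the fingers measure 119 mm over their backs; the gripper's body (75 mm by 180 mm) begins 59 mm behind the grasp point.
Start: joints at [1.064, 0.491, 1.559, -0, 1.092, -0.106], TCP at [243.834, 575.496, 180.061] pointing down, gripper open.
Joint ranges: [-3.1, 3.1], [-0.84, 2.19], [0.05, 2.79], [-1.13, 4.28], [0.06, 2.93], [-2.69, 2.69]. Speed limits (rad/s): [2.22, 2.22, 2.79, 3.14, 3.14, 3.14].

### API

Orientations are given as [roll, pitch, yaw] about the fixed x, y, z axes, in that order (R = Rz(yaw) Ry(pitch) Rx(roll)).
In Python, from cell import env gives the robot as it stands.
- The arm moves only by the tool apply_moves, never from a script. Its arguments are lists of equal length, an entry for each row: "offset": the shift along the world's x, y, z in units of 25 mm (1.0 is 25 mm), a list of three; "yaw": the turn about the world's z in units of 6 degrees (1.0 is 6 degrees); "jaw": the closure, from -1 (fully open) to 1 (shut), so that 0 is half open. A call has 1 to 20 rows; each row is the pose to reach, as a shift and turn from the pose measured when the call began; what a row does not reach only later rows make up. A row lasts 1/8 s, in which the tool goes at most 62.5 mm and 10.7 degrees, less where a joint would pass 70% of its speed; a pose out of reach is approached as far as the arm can. A call with a gripper value outside its range is refused whole. The fingers move at their own pace and stop on an object; the grip force is fixed at half the most. Time passes only in rows, so rows that repeat a pose let the fingers close. It gives the time, the measured TCP pose, the force and the opening at its end, in the units of the state.
- env.state(): the state, without advancing time (a new reading comes with each control period).
- env.read_camera(name): name is "scene" or "side" or "wrist"; returns a dict with "frame" (480x640x3 uint8, red, green, blue), "fx", "fy", "cx", "cy" (pixels), "xyz" and "rotation" of the camera in the world; the wrist camera has in their place "hand_eye" (4x4, takes a point from camera to tool coordinates, whose origin is the TCP and whose axes are the tool frame's). Camera axes: x right, y down, z forward; pixel columns grow to the right and rows downward; lengths in mm; the calibration is good to about 2 mm. A picture is of the moment at which its call begins: read the wrist's pose just before it. There is no depth.
- env.job_done(): hands the job in, once; it reports no verdict.
The state is a dict: "t": time; "joints": joint angles; "qvel": joint speeds; "tau": joint torques, N m; "eef_pos": TCP position; "tcp_rot": TCP orientation; "ft_force": force on the tool from outside, world axes, zero at the start; "moment": the same for the moment, N m; "opening": opening from 0.0 (shut) to 1.0 (fully open).
Only numpy, scipy, OpenCV 4.12 (cv2) and the standard library are available. Lean on these libraries where they do the work, as an engineer would, in place of code of your own. Each camera call takes 0.05 s, during which the arm holds its last target.

## Working session

There is one attempt and no reset: what is moved stays moved. The work goes in short steps, Python scripts to look and compute and a tool call to move; the robot and the scene stay as the last step left them, time stands still between calls to the robot, and variables do not carry over. Pictures are saved under pics/ and viewed, and the job is handed in when it is done.

Besides the shell and the picture viewer there is one more tool, called after "Emit:" as name(argument=value, ...), one argument or row to a line, values as JSON. apply_moves: Moves the arm, as the interface text tells. Its arguments: {"type":"object","properties":{"offset":{"type":"array"},"yaw":{"type":"array"},"jaw":{"type":"array"}},"required":["offset","yaw","jaw"]}

```bash
mkdir -p pics; ls
cat > h.py <<'E'
import numpy as np, cv2
from cell import env
from scipy.spatial.transform import Rotation as R
def cam(name):
    s=env.state(); c=env.read_camera(name)
    K=np.array([[c['fx'],0,c['cx']],[0,c['fy'],c['cy']],[0,0,1.]])
    if name=='wrist':
        T=np.eye(4);T[:3,:3]=R.from_euler('xyz',s['tcp_rot']).as_matrix();T[:3,3]=s['eef_pos']
        T=T@np.array(c['hand_eye']); Rw,t=T[:3,:3],T[:3,3]
    else:
        r=np.array(c['rotation'],float)
        Rw=r if r.shape==(3,3) else R.from_euler('xyz',r).as_matrix(); t=np.array(c['xyz'],float)
    return c['frame'],K,Rw,t
def save(n,f): cv2.imwrite(f'pics/{n}.png',cv2.cvtColor(f,cv2.COLOR_RGB2BGR))
def ray(px,K,Rw,t,z):
    d=Rw@np.linalg.inv(K)@np.array([px[0],px[1],1.]); return t+d*(z-t[2])/d[2]
def proj(p,K,Rw,t):
    q=K@(Rw.T@(np.array(p,float)-t)); return q[:2]/q[2]
E
python3 - <<'E'
from h import *
s=env.state();print(s, env.grasp_offset)
for n in ('scene','side','wrist'):
    f,K,Rw,t=cam(n);save(n+'0',f);print(n,K[0,0],K[1,1],K[:2,2],t.round(1),Rw.round(3).tolist())
E
```

```text
pics
{'t': 0.0, 'joints': array([ 1.06439560e+00,  4.91524607e-01,  1.55946537e+00, -2.21150654e-05,
        1.09168050e+00, -1.05609149e-01]), 'qvel': array([ 0.00101729,  0.00103096,  0.00136861,  0.00064863, -0.00245984,
        0.00070199]), 'tau': array([ 4.98830577e-04, -6.12638783e+01, -2.58183324e+01,  6.93114032e-02,
        4.81494970e-02, -7.32671924e-05]), 'eef_pos': array([243.69297061, 575.22392182, 179.47799881]), 'tcp_rot': array([-1.65820957,  1.56971833, -2.05899094]), 'ft_force': array([-1.1778666 , -0.27228855, -0.76229769]), 'moment': array([-0.0045666 , -0.00172175,  0.02196295]), 'opening': 1.000469512446148} 18.8
scene 466.6694272041857 466.6694272041857 [306.28218422 244.76404463] [1069.4  571.1  914. ] [[-0.784, 0.443, -0.434], [0.62, 0.575, -0.534], [0.013, -0.688, -0.725]]
side 455.0935527867223 455.0935527867223 [323.95960908 228.09760798] [429.9 709.8 570. ] [[-0.984, -0.071, 0.162], [-0.175, 0.522, -0.835], [-0.026, -0.85, -0.526]]
wrist 415.2068094495528 415.2068094495528 [319.4232212  237.63612141] [175.6 604.7 383.7] [[0.39, 0.888, 0.243], [0.921, -0.376, -0.105], [-0.002, 0.265, -0.964]]
```

View pics/scene0.png

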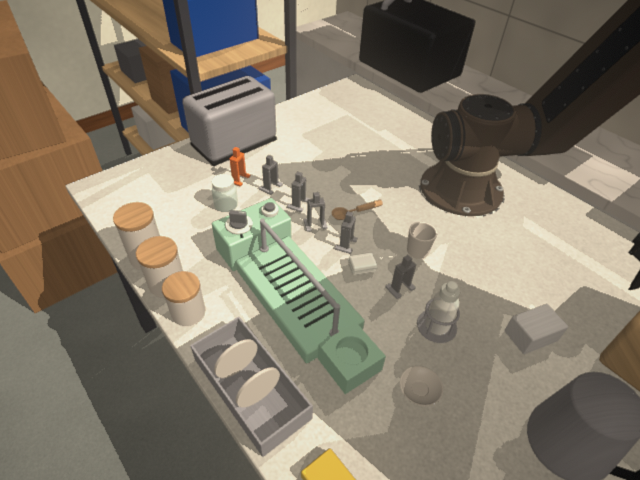

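View pics/side0.png

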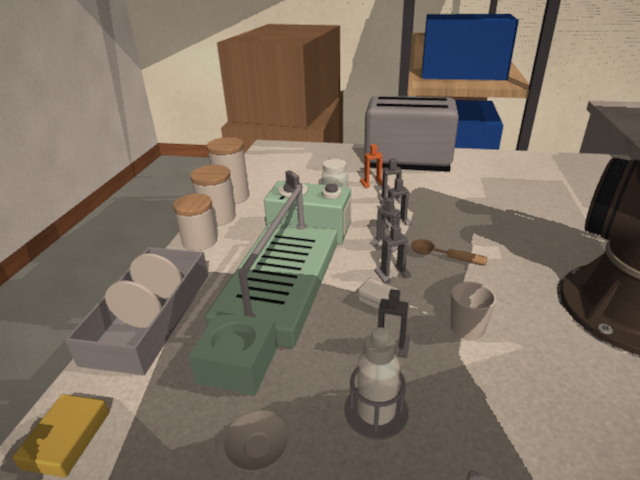

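View pics/wrist0.png

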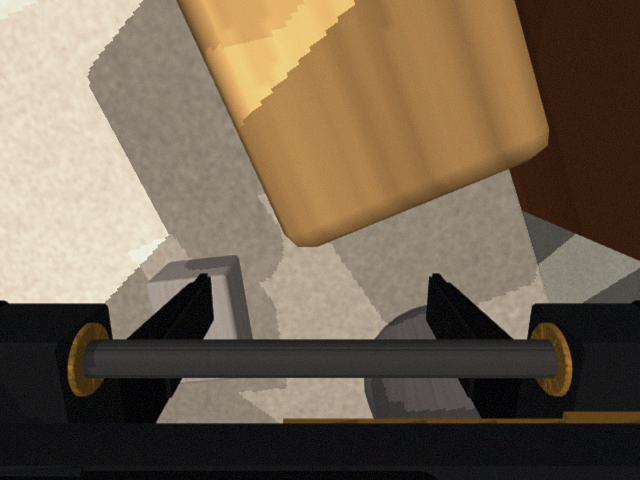

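Run:
```python
import cv2
a=cv2.imread('pics/scene0.png');cv2.imwrite('pics/sc_a.png',cv2.resize(a[140:340,200:466],None,fx=3,fy=3,interpolation=cv2.INTER_CUBIC))
a=cv2.imread('pics/side0.png');cv2.imwrite('pics/si_a.png',cv2.resize(a[140:360,250:510],None,fx=3,fy=2.7,interpolation=cv2.INTER_CUBIC))
```

```text
(no output)
```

View pics/sc_a.png

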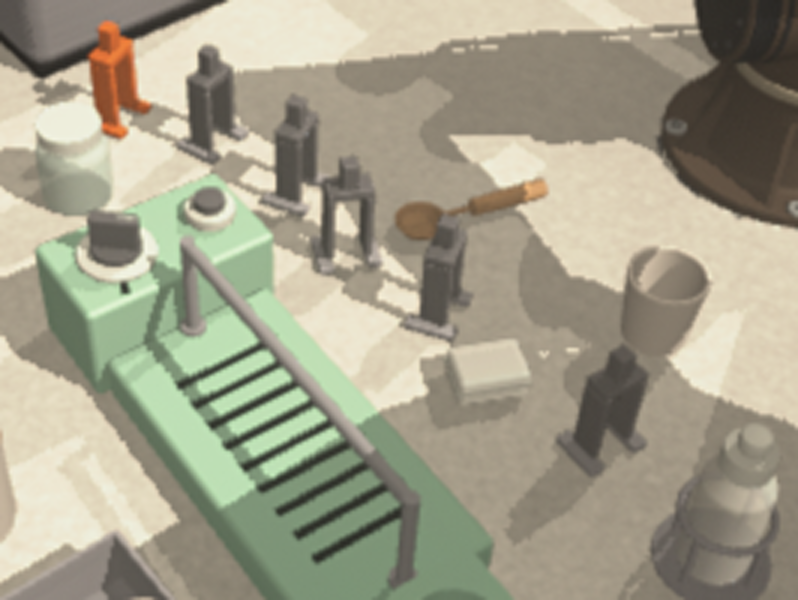

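View pics/si_a.png

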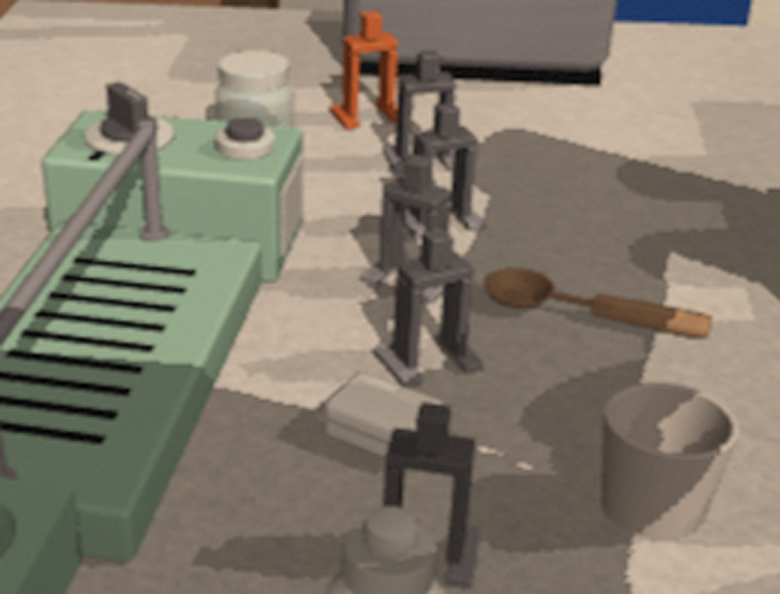

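Run:
```python
from h import *
f,K,Rw,t=cam('scene')
for u,v in [(209,48),(296,99),(349,160),(449,221),(623,353)]: print('yoke',ray((200+u/3,140+v/3),K,Rw,t,114).round(0))
for u,v in [(188,243),(408,495)]: print('post',ray((200+u/3,140+v/3),K,Rw,t,143).round(0))
print('cap',ray((452,286),K,Rw,t,154).round(0)); print('well',ray((351,350),K,Rw,t,60).round(0))
print('btn',ray((200+209/3,140+200/3),K,Rw,t,122).round(0));print('dial',ray((200+114/3,140+217/3),K,Rw,t,144).round(0))
print('orange',ray((238,151),K,Rw,t,114).round(0),'case',ray((362,261),K,Rw,t,32).round(0),'cup',ray((422,230),K,Rw,t,90).round(0))
f,K,Rw,t=cam('side')
for u,v in [(428,58),(446,112),(420,165),(437,218),(433,412)]: print('yoke',ray((250+u/3,140+v/2.7),K,Rw,t,114).round(0))
```

```text
yoke [ 455. -359.  114.]
yoke [ 437. -246.  114.]
yoke [ 453. -149.  114.]
yoke [436. -36. 114.]
yoke [430. 157. 114.]
post [ 642. -122.  143.]
post [665. 172. 143.]
cap [447. 290. 154.]
well [672. 236.  60.]
btn [ 586. -173.  122.]
dial [ 672. -182.  144.]
orange [ 515. -435.  114.] case [465.  52.  32.] cup [313. 102.  90.]
yoke [ 457. -345.  114.]
yoke [ 438. -234.  114.]
yoke [ 452. -138.  114.]
yoke [437. -60. 114.]
yoke [430. 157. 114.]
```

Emit:
apply_moves(
  offset=[
    [0,0,2],
    [0,0,4],
    [0,0,6.4],
    [1.5,-2,6.4],
    [3,-4,6.4],
    [4.5,-6,6.4],
    [6,-8,6.4],
    [7,-10,6.4],
    [7.5,-12,6.4],
    [8,-14,6.4],
    [8,-16,6.4],
    [8,-18,6.4],
    [8,-20,6.4],
    [8,-22,6.4],
    [7.5,-23,6.4],
    [7.5,-23,6.4],
    [7.5,-23,6.4],
  ],
  yaw=[0,0,0,0,0,0.5,1,1.5,2,2.5,3,3.5,3.8,3.8,3.8,3.8,3.8],
  jaw=[-1,-1,-1,-1,-1,-1,-1,-1,-1,-1,-1,-1,-1,-1,-1,-1,-1],
)

```text
t: 2.38
eef_pos: [431.4, 0.7, 339.9]
tcp_rot: [-0.838, 1.57, -0.841]
ft_force: [-0.4, 0.3, 0.2]
opening: 1.002
```

```bash
cat >> h.py <<'E'
def jawang():
    m=R.from_euler('xyz',env.state()['tcp_rot']).as_matrix(); return np.degrees(np.arctan2(m[1,1],m[0,1])), m[:,0].round(3)
E
python3 - <<'E'
from h import *
f,K,Rw,t=cam('wrist');save('w1',f);s=env.state();print(s['t'],s['eef_pos'],jawang(),s['joints'].round(2),t)
E
```

```text
2.425 [431.46122534   0.9979191  339.81319163] (np.float64(89.86766075951314), array([ 0., -0., -1.])) [-0.15  0.06  1.74 -0.    1.34 -1.72] [357.22568696   1.22237792 543.9737611 ]
```

View pics/w1.png

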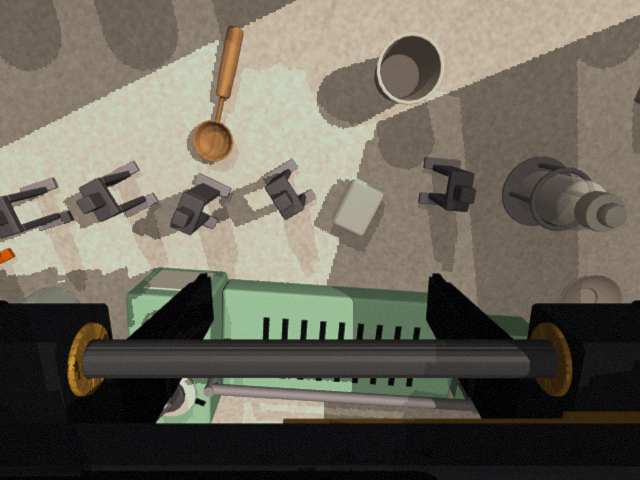

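Run:
```python
import cv2
a=cv2.imread('pics/w1.png');cv2.imwrite('pics/w1a.png',cv2.resize(a[150:250,60:260],None,fx=4,fy=4,interpolation=cv2.INTER_CUBIC))
cv2.imwrite('pics/w1b.png',cv2.resize(a[140:240,250:490],None,fx=3.33333,fy=3.33333,interpolation=cv2.INTER_CUBIC))
```

```text
(no output)
```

View pics/w1a.png

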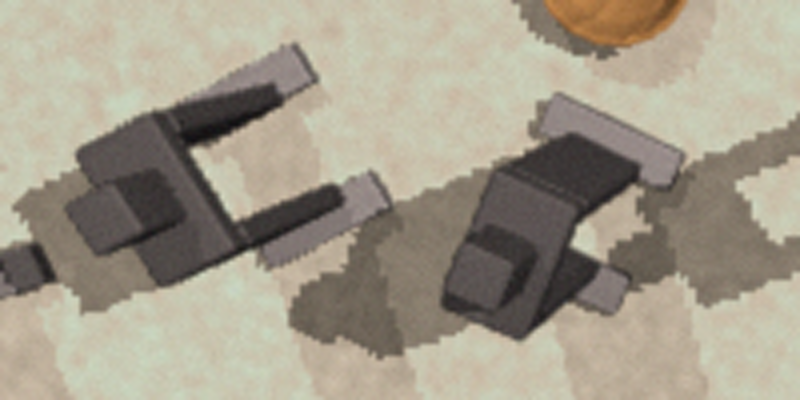

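View pics/w1b.png

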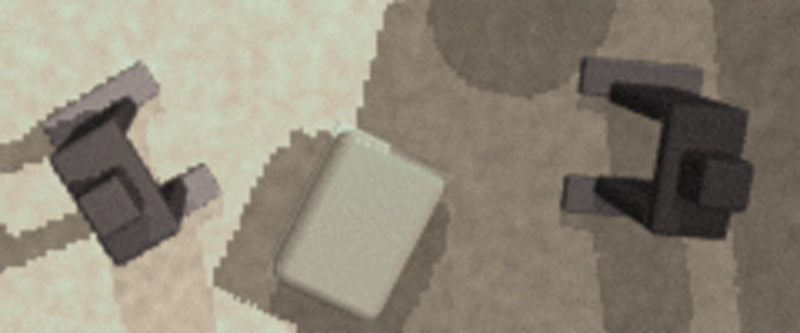

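Run:
```python
from h import *
f,K,Rw,t=cam('wrist')
a=lambda p:(60+p[0]/4,150+p[1]/4); b=lambda p:(250+p[0]/3.33333,140+p[1]/3.33333)
def ang(m,p,q,z):
    d=ray(m(p),K,Rw,t,z)-ray(m(q),K,Rw,t,z); return np.degrees(np.arctan2(d[1],d[0]))%180, np.hypot(*d[:2])
for n,m,tab,cr,ft in [('B',a,(103,219),((155,112),(243,245)),((270,265),(388,208))),
 ('C',a,(482,276),((580,208),(520,338)),((560,95),(685,155))),
 ('D',b,(108,207),((50,153),(120,263)),((143,62),(45,125))),
 ('E',b,(724,184),((670,95),(655,233)),((580,58),(702,68)))]:
    print(n,ray(m(tab),K,Rw,t,114).round(1),'x-axis',ang(m,*cr,88),'y-axis',ang(m,*ft,8))
# dryer
print('bar',ray((209,388),K,Rw,t,145),ray((468,404),K,Rw,t,145))
print('btn/pod edge',[ray(p,K,Rw,t,100) for p in [(140,277),(225,283)]],'plinth',[ray(p,K,Rw,t,45) for p in [(228,284),(430,292)]])
```

```text
B [ 438.9 -245.3  114. ] x-axis (np.float64(27.46201716222285), np.float64(41.92507164460514)) y-axis (np.float64(114.82806745647521), np.float64(45.19245488094933))
C [ 454.5 -147.   114. ] x-axis (np.float64(151.98842336710416), np.float64(42.35209706959012)) y-axis (np.float64(63.5083225489887), np.float64(43.60528786486755))
D [436.6 -38.3 114. ] x-axis (np.float64(30.823097938923212), np.float64(43.405635944479805)) y-axis (np.float64(121.9356794272785), np.float64(45.16214125324157))
E [429.7 154.8 114. ] x-axis (np.float64(178.38084276837657), np.float64(45.899933236737226)) y-axis (np.float64(85.26779561158071), np.float64(46.96608375704364))
bar [ 639.14932761 -122.17077593  145.        ] [660.17281787 166.22224303 145.        ]
btn/pod edge [array([ 525.23729379, -204.12531143,  100.        ]), array([ 532.73090586, -107.71329596,  100.        ])] plinth [array([ 555.84947527, -117.46190866,   45.        ]), array([567.40842439, 142.94126835,  45.        ])]
```

Emit:
apply_moves(
  offset=[
    [2,0,0],
    [4,0.2,0],
    [6,0.4,0],
    [8,0.6,0],
    [10,0.8,0],
    [10.8,0.8,0],
    [10.8,0.8,0],
    [10.8,0.8,0],
  ],
  yaw=[0,-0.2,-0.4,-0.7,-0.7,-0.7,-0.7,-0.7],
  jaw=[0,0,0,0,0,0,0,0],
)

```text
t: 3.48
eef_pos: [700.9, 21.8, 339.7]
tcp_rot: [-2.464, 1.57, -2.538]
ft_force: [0.3, -0.5, -0.4]
opening: 0.501
```

Run:
```python
from h import *
f,K,Rw,t=cam('wrist');save('w2',f);s=env.state();print(s['t'],s['eef_pos'],jawang(),s['joints'].round(2),t,s['opening'])
```

```text
3.525 [700.79216059  21.57460224 340.1828239 ] (np.float64(85.7234332730219), array([ 0., -0., -1.])) [-0.06  0.52  1.1  -0.    1.53 -1.56] [627.03487764  27.56100604 543.88022546] 0.5009214485295277
```

View pics/w2.png

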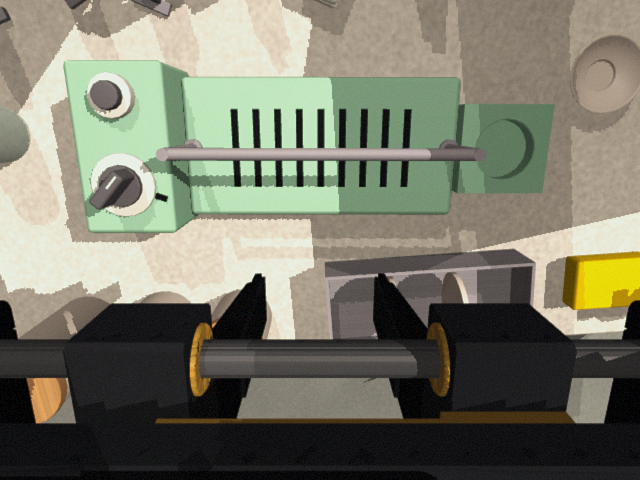

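Run:
```python
import cv2
a=cv2.imread('pics/w2.png');cv2.imwrite('pics/w2a.png',cv2.resize(a[50:240,50:250],None,fx=3,fy=3,interpolation=cv2.INTER_CUBIC))
cv2.imwrite('pics/w2b.png',cv2.resize(a[80:210,390:570],None,fx=4,fy=4,interpolation=cv2.INTER_CUBIC))
```

```text
(no output)
```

View pics/w2a.png

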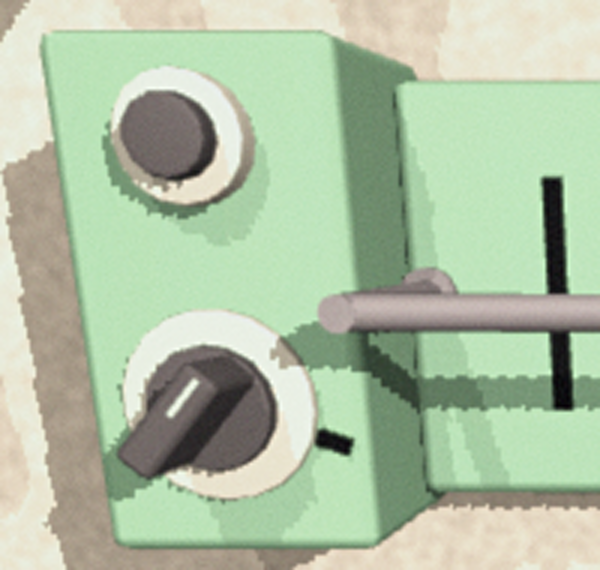

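View pics/w2b.png

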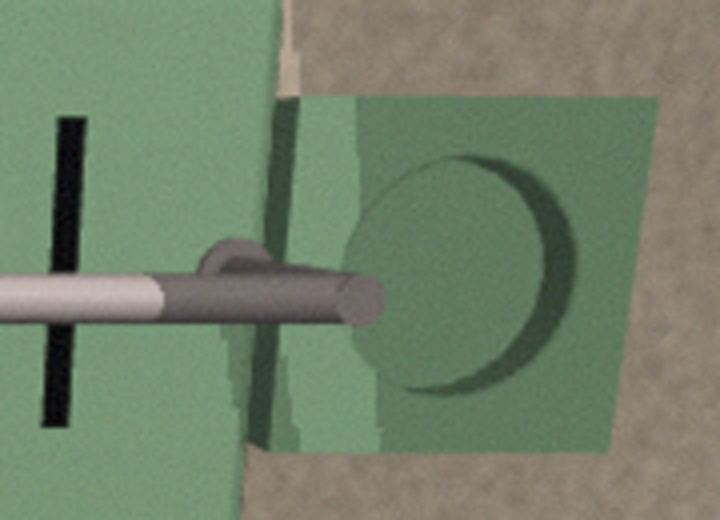

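Run:
```python
from h import *
f,K,Rw,t=cam('wrist')
a=lambda p:(50+p[0]/3,50+p[1]/3); b=lambda p:(390+p[0]/4,80+p[1]/4)
P=ray(a((338,313)),K,Rw,t,146);Q=ray(b((362,300)),K,Rw,t,146)
d=(Q-P)[:2];L=np.hypot(*d);yd=d/L;ang=np.degrees(np.arctan2(d[1],d[0]));C=(P+Q)[:2]/2
xd=np.array([yd[1],-yd[0]])
print('bar',P,Q,L,ang,C)
def loc(p):
    v=p[:2]-C;return (p[:2].round(1),'dryer',np.round([v@xd,v@yd],1))
print('btn',loc(ray(a((168,136)),K,Rw,t,122)))
print('dialtop',loc(ray(a((171,419)),K,Rw,t,144)),'collar',loc(ray(a((220,404)),K,Rw,t,103)),'mark',loc(ray(a((335,442)),K,Rw,t,102)))
p,q=ray(a((197,377)),K,Rw,t,144),ray(a((172,413)),K,Rw,t,144);v=(p-q)[:2];print('ptr dir dryer',v@xd,v@yd,np.arctan2(v@yd,-(v@xd)))
print('well',loc(ray(b((460,275)),K,Rw,t,60)))
for c in [(42,33),(325,33),(377,547),(118,547)]: print('pod',loc(ray(a(c),K,Rw,t,100)))
for c in [(658,97),(610,452)]: print('block',loc(ray(b(c),K,Rw,t,60)))
```

```text
bar [ 643.62413249 -122.83175352  146.        ] [666.63370782 176.00435131 146.        ] 299.72063343096596 85.59706661308404 [655.12892015  26.58629889]
btn (array([ 585.2, -176.7]), 'dryer', array([ -54.1, -208. ]))
dialtop (array([ 673. , -183.3]), 'dryer', array([  33.9, -207.9])) collar (array([ 673.8, -186.4]), 'dryer', array([  34.9, -211. ])) mark (array([ 690.4, -148.4]), 'dryer', array([  48.6, -171.8]))
ptr dir dryer -11.599895221814402 9.562726589105043 0.6894312769558406
well (array([670.3, 235.8]), 'dryer', array([ -1. , 209.7]))
pod (array([ 547.9, -222.2]), 'dryer', array([ -87.8, -256.2]))
pod (array([ 555. , -128.6]), 'dryer', array([ -87.9, -162.4]))
pod (array([ 730.6, -140.6]), 'dryer', array([  88.1, -160.9]))
pod (array([ 723.5, -236. ]), 'dryer', array([  88.3, -256.6]))
block (array([625.7, 288.5]), 'dryer', array([-49.5, 258.8]))
block (array([724.7, 281.8]), 'dryer', array([ 49.8, 259.8]))
```

Emit:
apply_moves(
  offset=[
    [-2,1,0],
    [-4,2,0],
    [-6,3,0],
    [-8,4,0],
    [-10,5,0],
    [-10.83,5.34,-1],
    [-10.83,5.34,-3],
    [-10.83,5.34,-5],
    [-10.83,5.34,-6.8],
    [-10.83,5.34,-7.2],
    [-10.83,5.34,-7.2],
  ],
  yaw=[0,0,0,0,0.1,0.2,0.2,0.2,0.2,0.2,0.2],
  jaw=[0,0,0,0,0,0,0,0,0,0,0],
)

```text
t: 4.95
eef_pos: [430.3, 155.0, 161.4]
tcp_rot: [-0.11, 1.569, -0.164]
ft_force: [-0.6, 0.2, 0.7]
opening: 0.498
```

Run:
```python
from h import *
f,K,Rw,t=cam('wrist');save('w3',f);s=env.state();print(s['t'],s['eef_pos'],jawang(),proj(s['eef_pos'],K,Rw,t),proj([430,155,114],K,Rw,t))
```

```text
5.0 [430.69697511 155.06324595 161.90511344] (np.float64(86.911904513734), array([ 0.003,  0.   , -1.   ])) [319.78501982 272.28533265] [319.67345236 244.95743785]
```

View pics/w3.png

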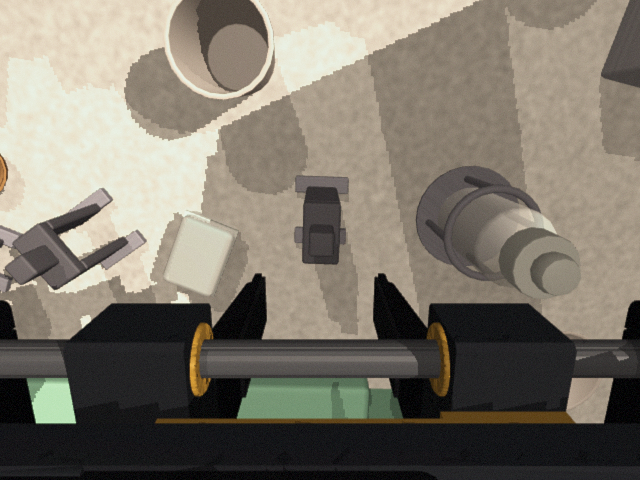

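Emit:
apply_moves(
  offset=[
    [0,0,-1.4],
    [0,0,-2.5],
    [0,0,-2.8],
    [0,0,-2.8],
    [0,0,-2.8],
    [0,0,-2.8],
    [0,0,-2.8],
    [0,0,-2.8],
    [0,0,-2.8],
    [0,0,-2],
    [0,0,0],
    [0,0,2],
    [0,0,4],
    [0,0,4.4],
    [0,0,4.4],
  ],
  yaw=[0,0,0,0,0,0,0,0,0,0,0,0,0,0,0],
  jaw=[0,0,0,0,1,1,1,1,1,1,1,1,1,1,1],
)

```text
t: 6.88
eef_pos: [430.5, 155.0, 271.7]
tcp_rot: [0.103, 1.568, 0.049]
ft_force: [-0.4, -0.2, -0.3]
opening: 0.006
```

Run:
```python
from h import *
f,K,Rw,t=cam('wrist');save('w4',f);s=env.state();print(s['t'],s['eef_pos'],jawang(),s['opening']*95,s['ft_force'])
f,*_=cam('scene');save('s4',f)
```

```text
6.925 [430.22163926 154.95806844 270.86081714] (np.float64(86.91264743203381), array([ 0.001, -0.   , -1.   ])) 0.27541255266589476 [-1.07855607 -0.0010912  -0.34668315]
```

View pics/w4.png

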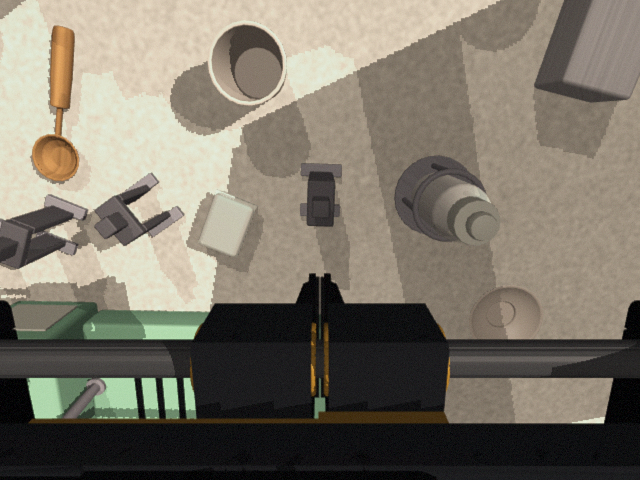

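View pics/s4.png

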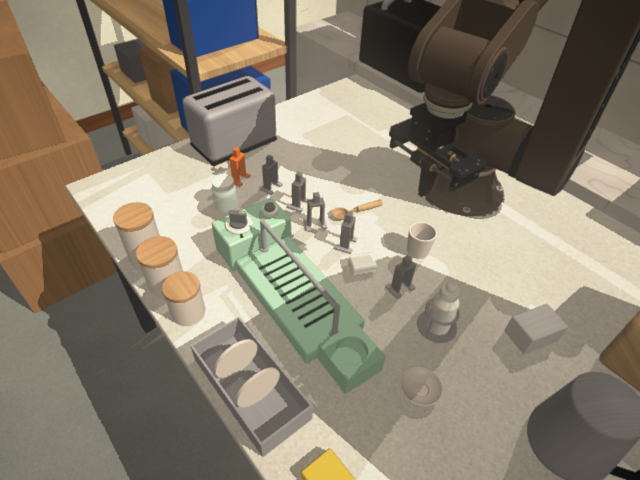

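Run:
```python
from h import *
f,K,Rw,t=cam('wrist');print(ray((320,207),K,Rw,t,114), proj([430,155,114],K,Rw,t))
```

```text
[426.98865439 155.24642942 114.        ] [319.90491253 210.35819037]
```

Emit:
apply_moves(
  offset=[
    [0,0,-2],
    [0,0,-4],
    [0,0,-6],
    [0,0,-7],
    [0,0,-7.18],
    [0,0,-7.18],
    [0,0,-7.18],
  ],
  yaw=[0,0,0,0,0,0,0],
  jaw=[0,0,0,0,0,0,0],
)

```text
t: 7.9
eef_pos: [430.6, 155.0, 91.8]
tcp_rot: [-0.063, 1.569, -0.117]
ft_force: [-0.4, -0.3, -0.2]
opening: 0.502
```

Run:
```python
from h import *
f,K,Rw,t=cam('wrist');save('w5',f);s=env.state();print(s['t'],s['eef_pos'],jawang(),s['opening']*95,s['ft_force'])
```

```text
7.95 [430.57478924 155.06343252  91.8341248 ] (np.float64(86.91451830203845), array([ 0.002, -0.   , -1.   ])) 47.802094876625745 [-0.09010659  0.07913692  0.55690412]
```

View pics/w5.png

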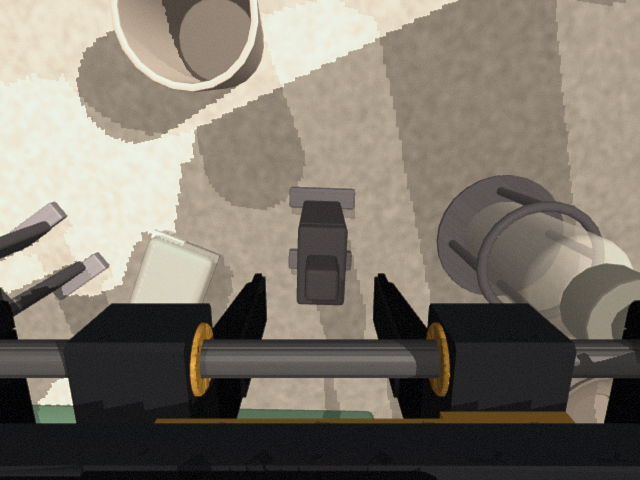

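Emit:
apply_moves(
  offset=[
    [0,0,0],
    [0,0,0],
    [0,0,0],
    [0,0,0],
    [0,0,0],
    [0,0,0],
  ],
  yaw=[0,0,0,0,0,0],
  jaw=[1,1,1,1,1,1],
)

```text
t: 8.7
eef_pos: [430.6, 155.0, 91.8]
tcp_rot: [-0.024, 1.569, -0.078]
ft_force: [-0.2, 0.5, 0.3]
opening: 0.005
```

Run:
```python
from h import *
f,K,Rw,t=cam('wrist');save('w6',f);s=env.state();print(s['t'],s['eef_pos'],jawang(),s['opening']*95,s['ft_force'])
```

```text
8.75 [430.59164015 155.03667376  91.80653958] (np.float64(86.91334337496107), array([ 0.002, -0.   , -1.   ])) 0.38826875850039644 [-1.19235061  0.06413471  0.59410894]
```

View pics/w6.png

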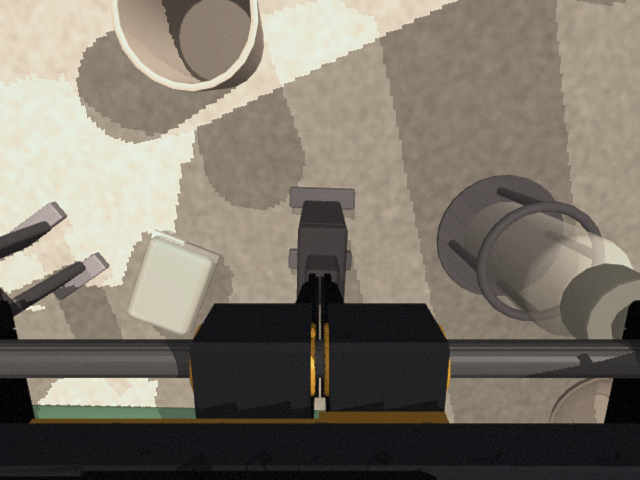

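Run:
```python
import cv2
a=cv2.imread('pics/w5.png');cv2.imwrite('pics/w5a.png',cv2.resize(a[170:330,230:410],None,fx=4,fy=3.75,interpolation=cv2.INTER_CUBIC))
```

```text
(no output)
```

View pics/w5a.png

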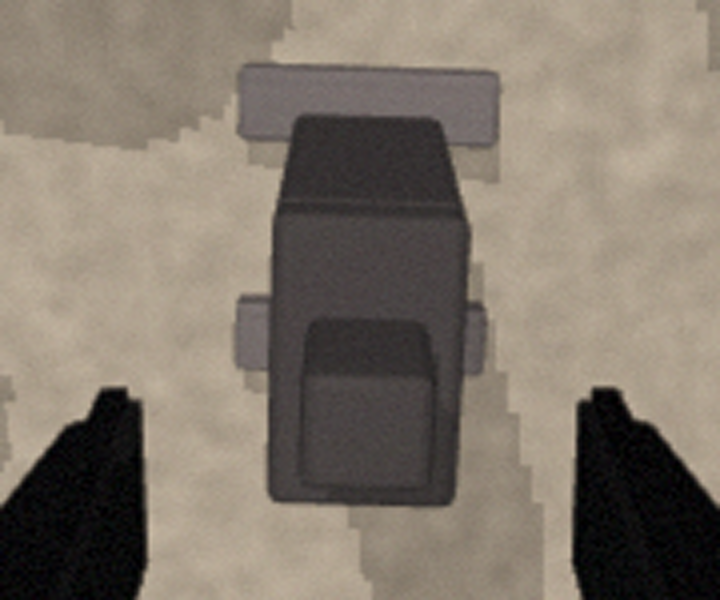

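Emit:
apply_moves(
  offset=[
    [0,0,0.5],
    [0,0,0.5],
    [0,0,0.5],
    [0,0,0.5],
    [0,0,0.5],
    [0,0,0],
    [0,0,-0.5],
    [0,0,-0.8],
    [0,0,-0.8],
    [0,0,-0.8],
    [0,0,-0.8],
    [0,0,-0.8],
    [0,0,-0.8],
    [0,0,-0.8],
  ],
  yaw=[0,0,0,0,0,0,0,0,0,0,0,0,0,0],
  jaw=[0,0,0,0,0,0,0,0,1,1,1,1,1,1],
)

```text
t: 10.5
eef_pos: [430.7, 155.1, 72.0]
tcp_rot: [0.044, 1.569, -0.01]
ft_force: [-0.1, 1.1, 4.0]
opening: 0.163
```

Run:
```python
from h import *
f,K,Rw,t=cam('wrist');save('w7',f);s=env.state();print(s['t'],s['eef_pos'],jawang(),s['opening']*95,s['ft_force'])
f,*_=cam('side');save('si7',f)
```

```text
10.55 [430.70090742 155.09057868  72.0153022 ] (np.float64(86.91282638205602), array([ 0.002, -0.   , -1.   ])) 15.475541849873935 [-0.46407089  0.50100419  3.925782  ]
```

View pics/w7.png

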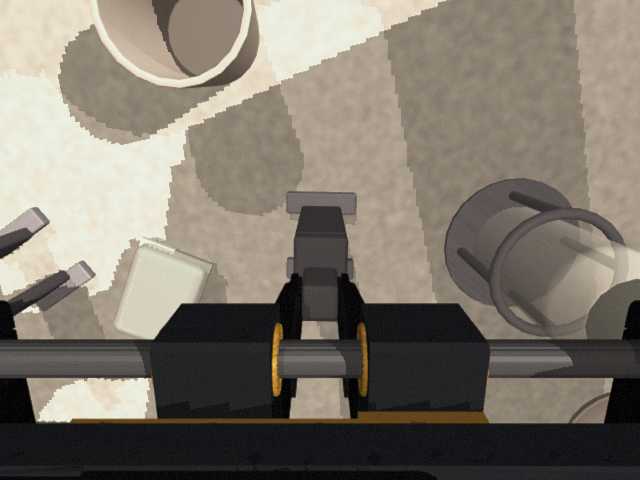

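View pics/si7.png

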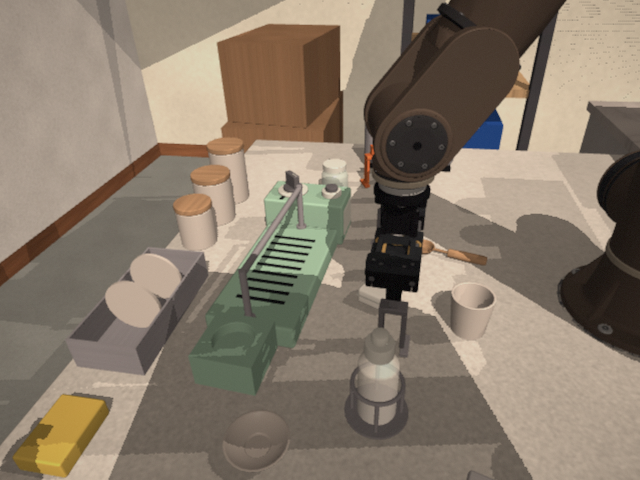

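Emit:
apply_moves(
  offset=[
    [0,0,1],
    [0,0,3],
    [0,0,5],
    [0,0,7],
    [0,0,7],
    [1.5,0,7],
    [3,-0.2,7],
    [4.5,-0.4,7],
    [6,-0.6,7],
    [7.5,-0.8,7],
    [8.5,-0.86,7],
    [9.1,-0.86,7],
    [9.34,-0.86,7],
    [9.34,-0.86,7],
    [9.34,-0.86,7],
    [9.34,-0.86,7],
  ],
  yaw=[0,0,0,0,0,-0.1,-0.2,-0.2,-0.2,-0.2,-0.2,-0.2,-0.2,-0.2,-0.2,-0.2],
  jaw=[1,1,1,1,1,1,1,1,1,1,1,1,1,1,1,1],
)

```text
t: 12.6
eef_pos: [663.9, 133.7, 247.3]
tcp_rot: [0.074, 1.569, -0.001]
ft_force: [0.3, -0.3, -0.3]
opening: 0.164
```

Run:
```python
from h import *
f,K,Rw,t=cam('wrist');save('w8',f);s=env.state();print(s['t'],s['eef_pos'],jawang(),s['opening']*95,s['ft_force'])
f,*_=cam('side');save('si8',f)
f=f[140:360,150:450];save('si8c',cv2.resize(f,None,fx=2.6,fy=2.6,interpolation=cv2.INTER_CUBIC))
```

```text
12.65 [663.92624926 133.69155746 247.31390279] (np.float64(85.7190305278033), array([ 0.002,  0.   , -1.   ])) 15.54701472937995 [ 0.66379722  0.50646575 -1.23721155]
```

View pics/si8c.png

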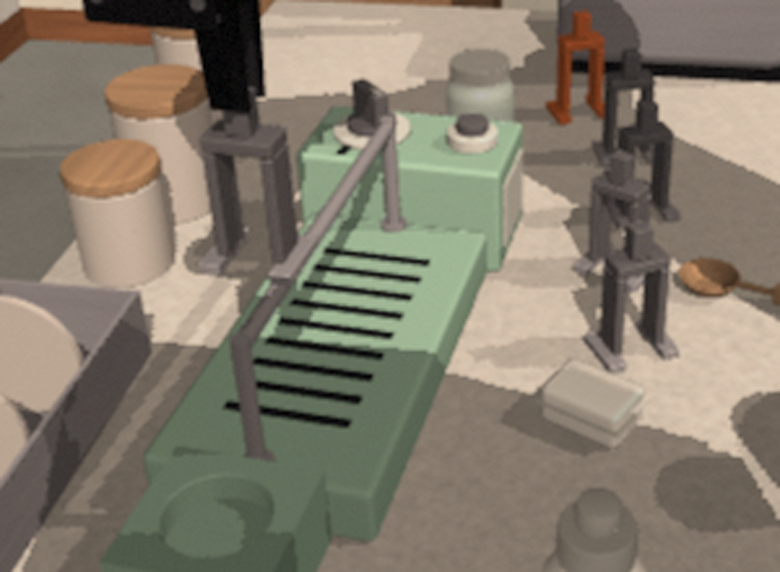

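View pics/w8.png

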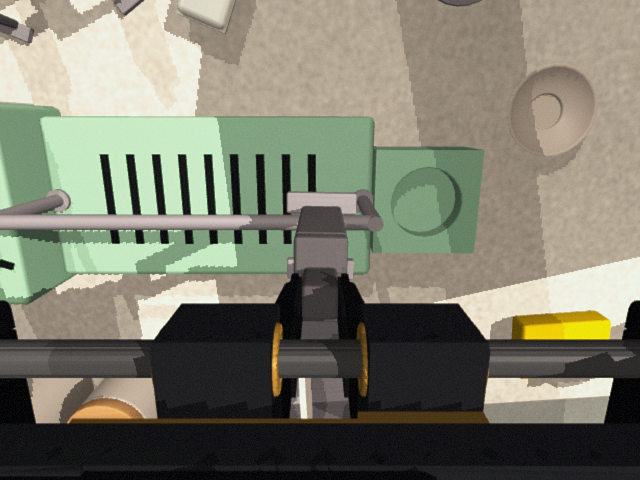

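Emit:
apply_moves(
  offset=[
    [0,0,-1],
    [0,0,-2],
    [0,0,-3],
    [0,0,-3.8],
    [0,0,-4.2],
    [0,0,-4.2],
    [0,0,-4.2],
  ],
  yaw=[0,0,0,0,0,0,0],
  jaw=[1,1,1,1,1,1,1],
)

```text
t: 13.58
eef_pos: [664.4, 133.7, 143.2]
tcp_rot: [0.11, 1.567, 0.036]
ft_force: [-0.1, -0.8, 0.1]
opening: 0.166
```

Run:
```python
from h import *
f,K,Rw,t=cam('wrist');s=env.state();print(s['t'],s['eef_pos'],jawang(),s['opening']*95,s['ft_force'])
f,*_=cam('side')
f=f[140:360,150:450];save('si9c',cv2.resize(f,None,fx=2.6,fy=2.6,interpolation=cv2.INTER_CUBIC))
```

```text
13.625 [664.39564385 133.73416734 143.29297441] (np.float64(85.72086534369697), array([ 0.004,  0.   , -1.   ])) 15.704794402098576 [ 0.04248312 -0.46561938 -0.61588504]
```

View pics/si9c.png

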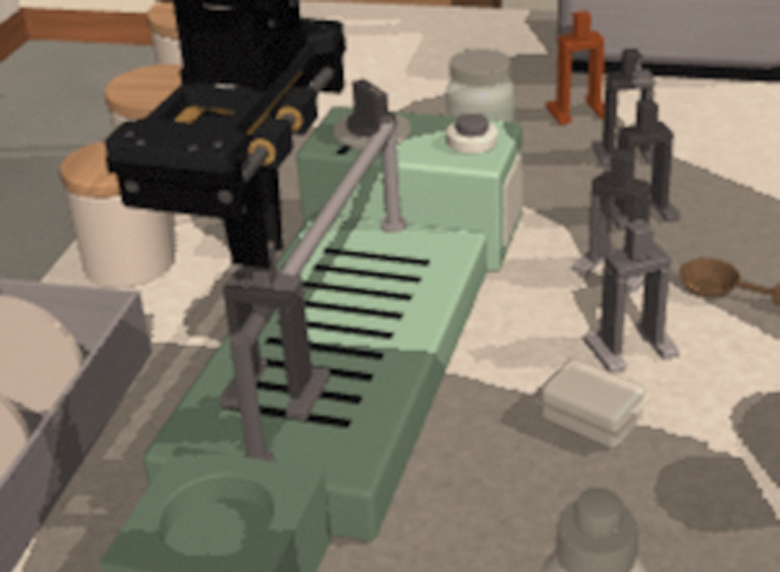

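Emit:
apply_moves(
  offset=[
    [0,0,-0.08],
    [0,0,-0.08],
    [0,0,-0.08],
    [0,0,-0.08],
    [0,0,-0.08],
    [0,0,-0.08],
    [0,0,0.5],
    [0,0,1.2],
    [0,0,2.5],
    [0,0,4],
    [-1,-1,4.3],
    [-2,-2,4.3],
    [-3,-3,4.3],
    [-4,-4,4.3],
    [-5,-5,4.3],
    [-6,-6,4.3],
    [-7,-6.5,4.3],
    [-8,-6.8,4.3],
    [-9.1,-6.88,4.3],
    [-9.1,-6.88,4.3],
  ],
  yaw=[0,0,0,0,0,0,0,0,0,0,0.5,1,2,3,4,5,5.9,5.9,5.9,5.9],
  jaw=[0.9,0.5,0.3,0.3,0.3,0.3,0.3,0.3,0.3,0.3,0,0,0,0,0,0,0,0,0,0],
)

```text
t: 16.18
eef_pos: [436.0, -38.4, 252.2]
tcp_rot: [-0.21, 1.565, 0.332]
ft_force: [-0.2, 0.5, -0.2]
opening: 0.499
```

Run:
```python
from h import *
f,K,Rw,t=cam('wrist');save('w10',f);s=env.state();print(s['t'],s['eef_pos'],jawang(),s['opening']*95,s['ft_force'],proj([436.6,-38.3,114],K,Rw,t),ray((320,230),K,Rw,t,114))
f,*_=cam('side')
f=f[140:360,150:450];save('si10c',cv2.resize(f,None,fx=2.6,fy=2.6,interpolation=cv2.INTER_CUBIC))
```

```text
16.225 [437.05060318 -38.42129264 252.12597681] (np.float64(121.09440258011425), array([ 0.005,  0.002, -1.   ])) 47.71435421623037 [-0.21480291  0.12098806 -0.18696134] [319.82145476 214.97446575] [447.71790616 -31.42069687 114.        ]
```

View pics/si10c.png

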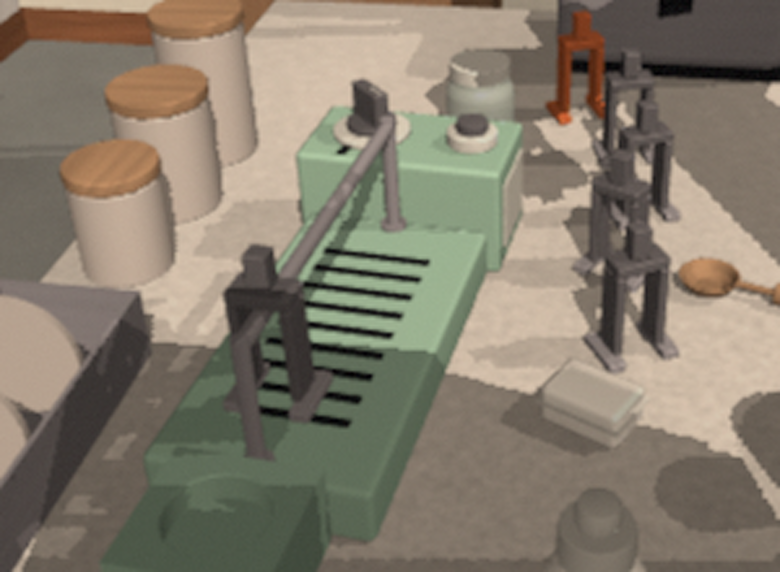

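View pics/w10.png

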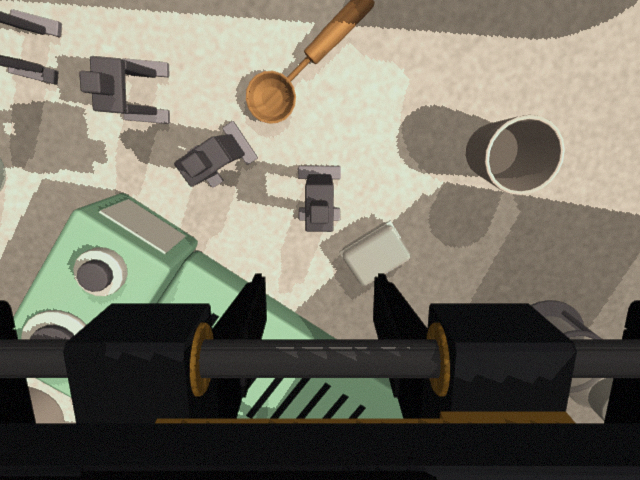

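Emit:
apply_moves(
  offset=[
    [0,0,-2],
    [0,0,-4],
    [0,0,-6],
    [0,0,-7],
    [0,0,-7.12],
    [0,0,-7.12],
    [0,0,-7.12],
    [0,0,-7.12],
    [0,0,-7.12],
    [0,0,-7.12],
    [0,0,-7.12],
    [0,0,-6],
    [0,0,-4],
    [0,0,-2],
    [0,0,0],
    [0,0,0],
  ],
  yaw=[0,0,0,0,0,0,0,0,0,0,0,0,0,0,0,0],
  jaw=[0,0,0,0,0,1,1,1,1,1,1,1,1,1,1,1],
)

```text
t: 18.27
eef_pos: [438.6, -38.6, 254.8]
tcp_rot: [-0.518, 1.56, 0.025]
ft_force: [0.3, -0.3, -1.7]
opening: 0.161
```

Run:
```python
from h import *
f,K,Rw,t=cam('wrist');save('w11',f);s=env.state();print(s['t'],s['eef_pos'],jawang(),s['opening']*95,s['ft_force'])
```

```text
18.325 [437.63808173 -38.44759186 252.58772231] (np.float64(121.10691963618414), array([ 0.007,  0.001, -1.   ])) 15.424025275379766 [-0.00633101  0.02958453 -2.25700955]
```

View pics/w11.png

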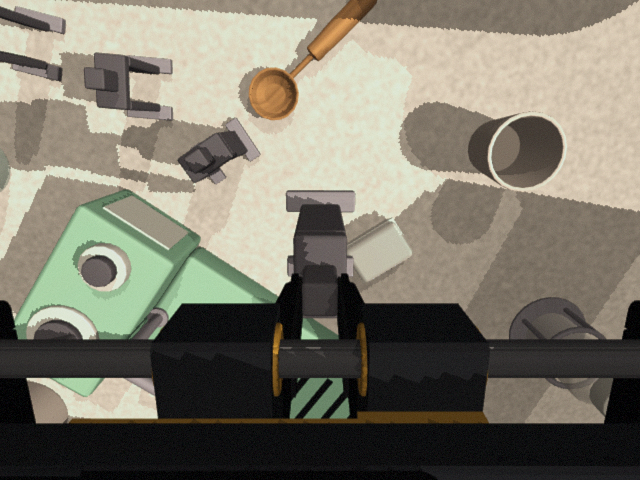

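Emit:
apply_moves(
  offset=[
    [1,0.5,0],
    [2.4,1.2,0],
    [3.8,2,0],
    [5.2,2.8,0],
    [6.6,3.5,0],
    [7.8,4.2,0],
    [8.6,4.73,0],
    [8.9,4.73,0],
    [8.9,4.73,0],
    [8.9,4.73,-1.2],
    [8.9,4.73,-2.4],
    [8.9,4.73,-3.4],
    [8.9,4.73,-4.1],
    [8.9,4.73,-4.36],
    [8.9,4.73,-4.36],
  ],
  yaw=[-0.5,-1.5,-2.5,-3.5,-4.5,-5.3,-5.93,-5.93,-5.93,-5.93,-5.93,-5.93,-5.93,-5.93,-5.93],
  jaw=[1,1,1,1,1,1,1,1,1,1,1,1,1,1,1],
)

```text
t: 20.2
eef_pos: [660.2, 79.7, 143.8]
tcp_rot: [-0.382, 1.563, -0.46]
ft_force: [-0.4, -0.1, -2.1]
opening: 0.164
```

Run:
```python
from h import *
f,K,Rw,t=cam('wrist');s=env.state();print(s['t'],s['eef_pos'],jawang(),s['opening']*95,s['ft_force'])
f,*_=cam('side')
f=f[140:360,150:450];save('si12c',cv2.resize(f,None,fx=2.6,fy=2.6,interpolation=cv2.INTER_CUBIC))
```

```text
20.25 [660.43053889  79.73388297 144.34652634] (np.float64(85.53487172726147), array([ 0.008, -0.004, -1.   ])) 15.135989122470722 [-0.62604376 -0.70865849 -0.86918437]
```

View pics/si12c.png

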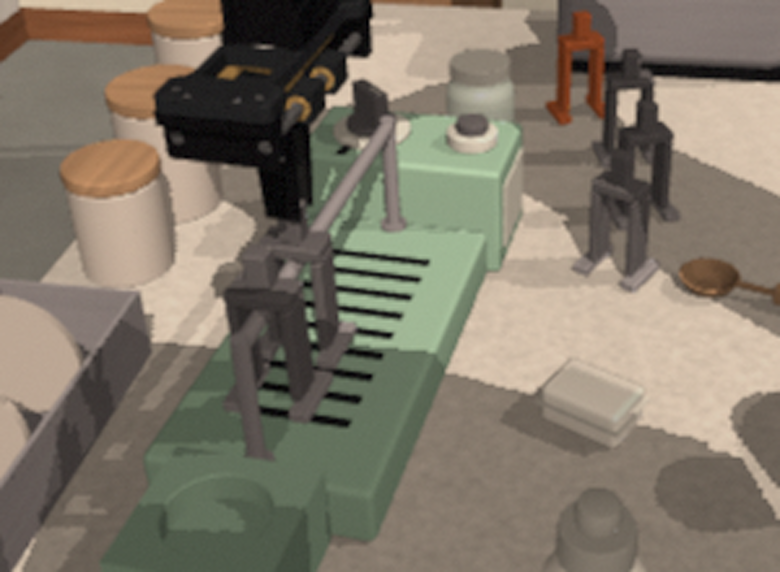

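Emit:
apply_moves(
  offset=[
    [0,0,-0.08],
    [0,0,-0.08],
    [0,0,-0.08],
    [0,0,-0.08],
    [0,0,-0.08],
    [0,0,-0.08],
    [0,0,0.5],
    [0,0,1.2],
    [0,0,2.5],
    [0,0,4],
    [-1,-1,4.25],
    [-2,-2.2,4.25],
    [-3,-3.4,4.25],
    [-4,-4.6,4.25],
    [-5,-5.8,4.25],
    [-6,-7,4.25],
    [-7,-8.2,4.25],
    [-8,-9,4.25],
    [-8.24,-9.07,4.25],
    [-8.24,-9.07,4.25],
  ],
  yaw=[0,0,0,0,0,0,0,0,0,0,-0.5,-1,-1.5,-2,-2.5,-3,-3.8,-3.8,-3.8,-3.8],
  jaw=[0.9,0.5,0.3,0.3,0.3,0.3,0.3,0.3,0.3,0.3,0,0,0,0,0,0,0,0,0,0],
)

```text
t: 22.8
eef_pos: [454.9, -146.8, 251.7]
tcp_rot: [-0.253, 1.56, -0.73]
ft_force: [0.5, 0.8, -0.0]
opening: 0.501
```

Run:
```python
from h import *
f,K,Rw,t=cam('wrist');save('w13',f);s=env.state();print(s['t'],s['eef_pos'],jawang(),s['opening']*95,s['ft_force'],proj([454.5,-147,114],K,Rw,t))
f,*_=cam('side')
f=f[140:360,150:450];save('si13c',cv2.resize(f,None,fx=2.6,fy=2.6,interpolation=cv2.INTER_CUBIC))
```

```text
22.85 [ 455.15966478 -146.6374946   251.41988016] (np.float64(62.75010171163385), array([ 0.007, -0.007, -1.   ])) 47.639370136581846 [0.15570524 0.34491726 0.07021447] [319.5849309  213.08448236]
```

View pics/si13c.png

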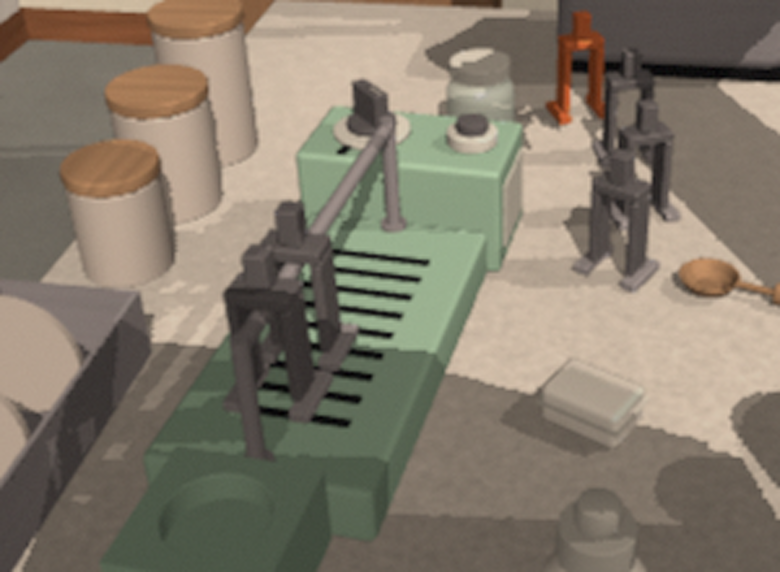

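View pics/w13.png

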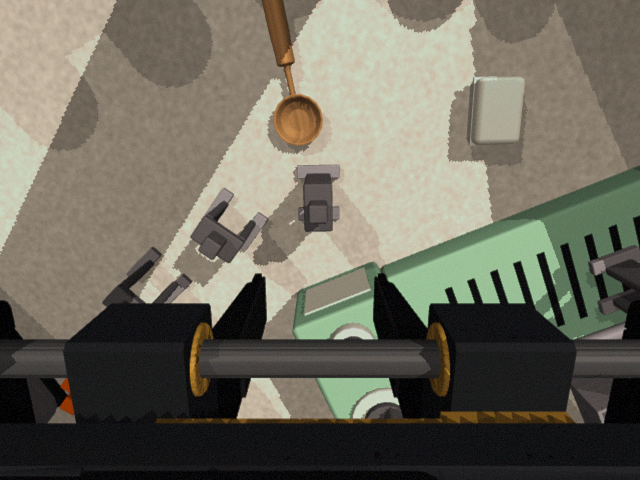

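Emit:
apply_moves(
  offset=[
    [0,0,-2],
    [0,0,-4],
    [0,0,-6],
    [0,0,-7],
    [0,0,-7.1],
    [0,0,-7.1],
    [0,0,-7.1],
    [0,0,-7.1],
    [0,0,-7.1],
    [0,0,-7.1],
    [0,0,-7.1],
    [0,0,-6],
    [0,0,-4],
    [0,0,-2],
    [0,0,0],
    [0,0,0],
  ],
  yaw=[0,0,0,0,0,0,0,0,0,0,0,0,0,0,0,0],
  jaw=[0,0,0,0,0,1,1,1,1,1,1,1,1,1,1,1],
)

```text
t: 24.9
eef_pos: [456.3, -147.0, 254.3]
tcp_rot: [-0.155, 1.555, -0.63]
ft_force: [0.6, 0.2, -2.4]
opening: 0.166
```

Run:
```python
from h import *
f,K,Rw,t=cam('wrist');save('w14',f);s=env.state();print(s['t'],s['eef_pos'],jawang(),s['opening']*95,s['ft_force'])
```

```text
24.95 [ 455.43921536 -146.57656364  252.10865014] (np.float64(62.77502163266252), array([ 0.009, -0.008, -1.   ])) 15.455277791656528 [-0.40766218  1.0170614  -1.16160821]
```

View pics/w14.png

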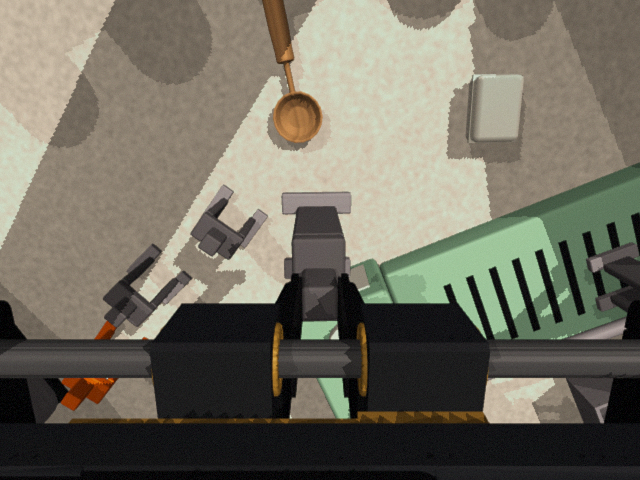

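Emit:
apply_moves(
  offset=[
    [1,0.8,0],
    [2.2,1.8,0],
    [3.4,3,0],
    [4.6,4,0],
    [5.8,5,0],
    [7,6,0],
    [7.8,6.7,0],
    [8.02,6.9,0],
    [8.02,6.9,0],
    [8.02,6.9,-1.2],
    [8.02,6.9,-2.4],
    [8.02,6.9,-3.4],
    [8.02,6.9,-4.1],
    [8.02,6.9,-4.34],
    [8.02,6.9,-4.34],
  ],
  yaw=[0.5,1,1.6,2.2,2.8,3.4,3.81,3.81,3.81,3.81,3.81,3.81,3.81,3.81,3.81],
  jaw=[1,1,1,1,1,1,1,1,1,1,1,1,1,1,1],
)

```text
t: 26.82
eef_pos: [656.0, 25.7, 143.9]
tcp_rot: [-0.211, 1.559, -0.287]
ft_force: [0.4, -0.5, 0.5]
opening: 0.161
```

Run:
```python
from h import *
f,K,Rw,t=cam('wrist');s=env.state();print(s['t'],s['eef_pos'],jawang(),s['opening']*95,s['ft_force'])
f,*_=cam('side')
f=f[140:360,150:450];save('si15c',cv2.resize(f,None,fx=2.6,fy=2.6,interpolation=cv2.INTER_CUBIC))
```

```text
26.875 [656.21721054  25.75877667 144.33534612] (np.float64(85.6212350427219), array([ 0.013, -0.004, -1.   ])) 15.443825576903329 [ 1.30517292  0.11396602 -0.85531438]
```

View pics/si15c.png

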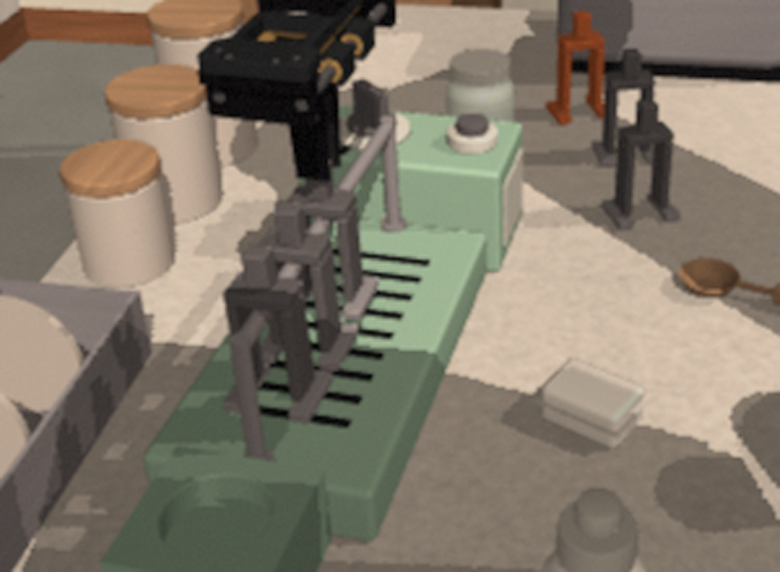

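Emit:
apply_moves(
  offset=[
    [0,0,-0.08],
    [0,0,-0.08],
    [0,0,-0.08],
    [0,0,-0.08],
    [0,0,-0.08],
    [0,0,-0.08],
    [0,0,0.5],
    [0,0,1.2],
    [0,0,2.5],
    [0,0,4],
    [-1,-1,4.3],
    [-2.1,-2.4,4.3],
    [-3.2,-3.8,4.3],
    [-4.3,-5.2,4.3],
    [-5.4,-6.6,4.3],
    [-6.5,-8,4.3],
    [-7.5,-9.4,4.3],
    [-8.4,-10.6,4.3],
    [-8.69,-10.84,4.3],
    [-8.69,-10.84,4.3],
  ],
  yaw=[0,0,0,0,0,0,0,0,0,0,0.5,1,1.8,2.6,3.4,4.2,5.07,5.07,5.07,5.07],
  jaw=[0.9,0.5,0.3,0.3,0.3,0.3,0.3,0.3,0.3,0.3,0,0,0,0,0,0,0,0,0,0],
)

```text
t: 29.42
eef_pos: [439.1, -245.2, 252.8]
tcp_rot: [-0.242, 1.557, 0.211]
ft_force: [0.2, -1.1, -0.8]
opening: 0.501
```

Run:
```python
from h import *
f,K,Rw,t=cam('wrist');save('w16',f);s=env.state();print(s['t'],s['eef_pos'],jawang(),s['opening']*95,s['ft_force'],proj([438.9,-245.3,114],K,Rw,t))
f,*_=cam('side')
f=f[140:360,150:450];save('si16c',cv2.resize(f,None,fx=2.6,fy=2.6,interpolation=cv2.INTER_CUBIC))
```

```text
29.475 [ 439.4394772  -244.76352082  252.62384547] (np.float64(116.03638715684333), array([ 0.014,  0.003, -1.   ])) 47.559109861757456 [ 0.55842609 -0.08990994  0.38382923] [320.44495281 212.54452743]
```

View pics/si16c.png

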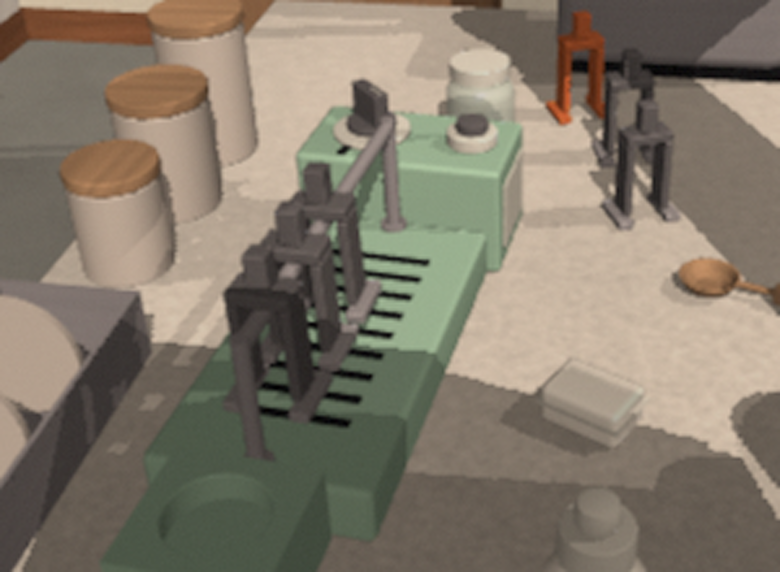

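View pics/w16.png

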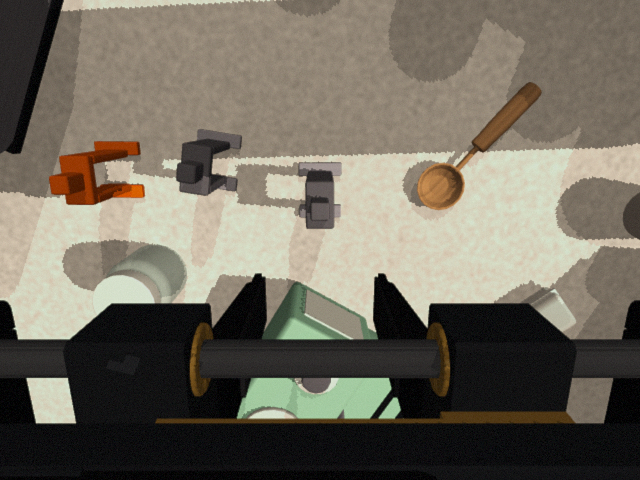

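Emit:
apply_moves(
  offset=[
    [0,0,-2],
    [0,0,-4],
    [0,0,-6],
    [0,0,-7],
    [0,0,-7.14],
    [0,0,-7.14],
    [0,0,-7.14],
    [0,0,-7.14],
    [0,0,-7.14],
    [0,0,-7.14],
    [0,0,-7.14],
    [0,0,-6],
    [0,0,-4],
    [0,0,-2],
    [0,0,0],
    [0,0,0],
  ],
  yaw=[0,0,0,0,0,0,0,0,0,0,0,0,0,0,0,0],
  jaw=[0,0,0,0,0,1,1,1,1,1,1,1,1,1,1,1],
)

```text
t: 31.52
eef_pos: [440.5, -245.1, 255.4]
tcp_rot: [-0.46, 1.553, -0.005]
ft_force: [-0.6, -0.3, -2.3]
opening: 0.166
```

Run:
```python
from h import *
f,K,Rw,t=cam('wrist');save('w17',f);s=env.state();print(s['t'],s['eef_pos'],jawang(),s['opening']*95,s['ft_force'])
save('w17a',cv2.resize(f[100:220,140:340],None,fx=4,fy=4,interpolation=cv2.INTER_CUBIC))
```

```text
31.575 [ 439.64956493 -244.55997601  253.07926676] (np.float64(116.07421382378931), array([ 0.015,  0.002, -1.   ])) 15.226432192624394 [ 0.15302093  0.47561976 -2.65990073]
```

View pics/w17a.png

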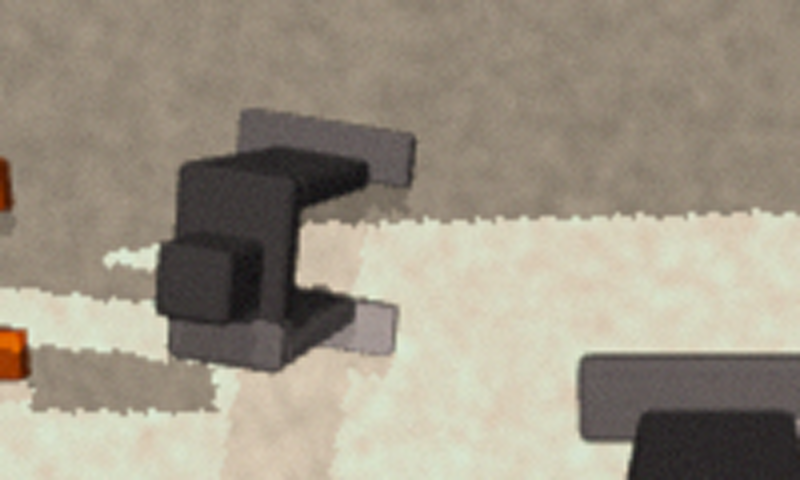

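Run:
```python
from h import *
f,K,Rw,t=cam('wrist');m=lambda p:(140+p[0]/4,100+p[1]/4)
print(ray(m((194,280)),K,Rw,t,114))
for p,q,z in [((295,182),(280,370),88),((240,108),(415,135),8)]:
    d=ray(m(q),K,Rw,t,z)-ray(m(p),K,Rw,t,z);print(np.degrees(np.arctan2(d[1],d[0])),np.hypot(*d[:2]))
```

```text
[ 455.28157869 -357.66162022  114.        ]
17.387418057700984 41.6824731521658
107.4983602169663 45.92381093645772
```

Emit:
apply_moves(
  offset=[
    [1,1,0],
    [2.2,2.2,0],
    [3.4,3.5,0],
    [4.6,4.8,0],
    [5.8,6,0],
    [7,7.2,0],
    [8,8.2,0],
    [8.49,8.67,0],
    [8.49,8.67,0],
    [8.49,8.67,-1.2],
    [8.49,8.67,-2.4],
    [8.49,8.67,-3.4],
    [8.49,8.67,-4.1],
    [8.49,8.67,-4.36],
    [8.49,8.67,-4.36],
  ],
  yaw=[-0.6,-1.3,-2.1,-2.9,-3.7,-4.5,-5.08,-5.08,-5.08,-5.08,-5.08,-5.08,-5.08,-5.08,-5.08],
  jaw=[1,1,1,1,1,1,1,1,1,1,1,1,1,1,1],
)

```text
t: 33.5
eef_pos: [651.6, -27.9, 143.3]
tcp_rot: [-0.163, 1.557, -0.24]
ft_force: [-0.5, -0.0, -0.8]
opening: 0.167
```

Run:
```python
from h import *
f,K,Rw,t=cam('wrist');s=env.state();print(s['t'],s['eef_pos'],jawang(),s['opening']*95,s['ft_force'])
f,*_=cam('side')
f=f[140:360,150:450];save('si18c',cv2.resize(f,None,fx=2.6,fy=2.6,interpolation=cv2.INTER_CUBIC))
```

```text
33.55 [651.60213773 -27.75632272 143.39058666] (np.float64(85.58914568139916), array([ 0.014, -0.003, -1.   ])) 15.516184723512167 [-0.16991248  0.13911639 -1.72940409]
```

View pics/si18c.png

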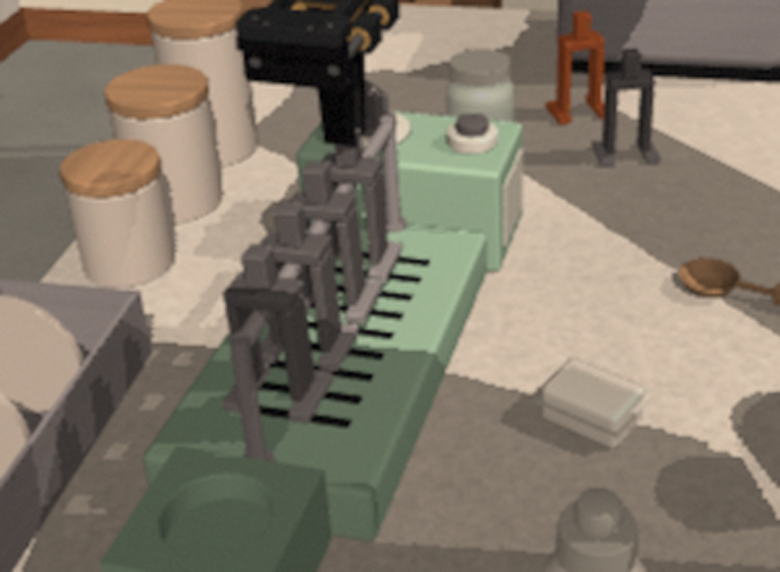

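Emit:
apply_moves(
  offset=[
    [0,0,-0.06],
    [0,0,-0.06],
    [0,0,-0.06],
    [0,0,-0.06],
    [0,0,-0.06],
    [0,0,-0.06],
    [0,0,0.5],
    [0,0,1.2],
    [0,0,2.5],
    [0,0,4],
    [-1,-1.5,4.3],
    [-2,-3.2,4.3],
    [-3,-5,4.3],
    [-4,-6.8,4.3],
    [-5,-8.6,4.3],
    [-6,-10.4,4.3],
    [-7,-12,4.3],
    [-7.85,-13.2,4.3],
    [-7.85,-13.2,4.3],
    [-7.85,-13.2,4.3],
  ],
  yaw=[0,0,0,0,0,0,0,0,0,0,0.5,1,1.5,2,2.6,3.2,3.63,3.63,3.63,3.63],
  jaw=[0.9,0.5,0.3,0.3,0.3,0.3,0.3,0.3,0.3,0.3,0,0,0,0,0,0,0,0,0,0],
)

```text
t: 36.1
eef_pos: [455.7, -357.4, 251.8]
tcp_rot: [-0.204, 1.556, 0.099]
ft_force: [-0.1, 0.5, 0.8]
opening: 0.496
```

Run:
```python
from h import *
f,K,Rw,t=cam('wrist');save('w19',f);s=env.state();print(s['t'],s['eef_pos'],jawang(),s['opening']*95,s['ft_force'],proj([455.3,-357.7,114],K,Rw,t))
f,*_=cam('side')
f=f[140:360,150:450];save('si19c',cv2.resize(f,None,fx=2.6,fy=2.6,interpolation=cv2.INTER_CUBIC))
```

```text
36.15 [ 455.87346805 -357.02814951  251.60597842] (np.float64(107.40717069118625), array([ 0.015,  0.002, -1.   ])) 47.615165699968735 [-0.47789899 -0.22945111  0.06973804] [320.10611494 212.29162413]
```

View pics/si19c.png

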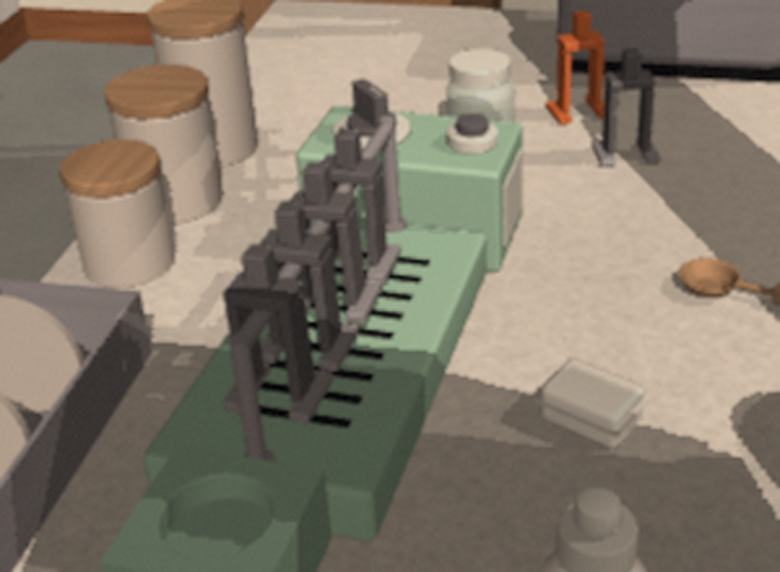

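View pics/w19.png

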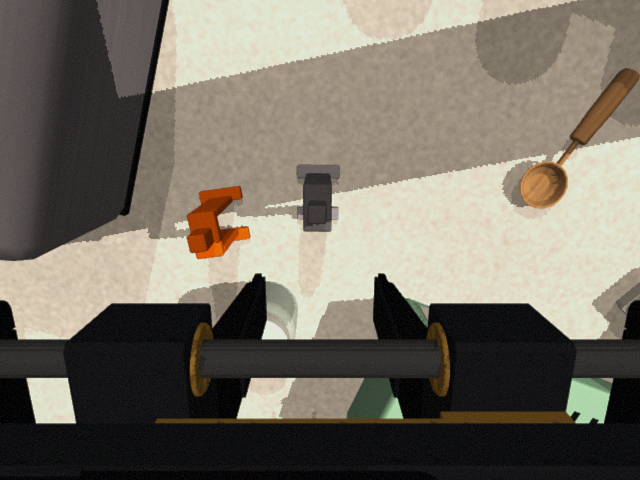

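Emit:
apply_moves(
  offset=[
    [0,0,-2],
    [0,0,-4],
    [0,0,-6],
    [0,0,-7],
    [0,0,-7.1],
    [0,0,-7.1],
    [0,0,-7.1],
    [0,0,-7.1],
    [0,0,-7.1],
    [0,0,-7.1],
    [0,0,-7.1],
    [0,0,-6],
    [0,0,-4],
    [0,0,-2],
    [0,0,0],
    [0,0,0],
  ],
  yaw=[0,0,0,0,0,0,0,0,0,0,0,0,0,0,0,0],
  jaw=[0,0,0,0,0,1,1,1,1,1,1,1,1,1,1,1],
)

```text
t: 38.2
eef_pos: [456.7, -357.5, 254.8]
tcp_rot: [-0.42, 1.552, -0.116]
ft_force: [0.2, 0.5, -1.7]
opening: 0.163
```

Run:
```python
from h import *
f,K,Rw,t=cam('wrist');save('w20',f);s=env.state();print(s['t'],s['eef_pos'],jawang(),s['opening']*95,s['ft_force'])
```

```text
38.25 [ 456.03696027 -356.90516473  252.27714021] (np.float64(107.4382821535601), array([ 0.016,  0.001, -1.   ])) 15.654479936259225 [-0.69820352  0.74883151 -3.04579954]
```

View pics/w20.png

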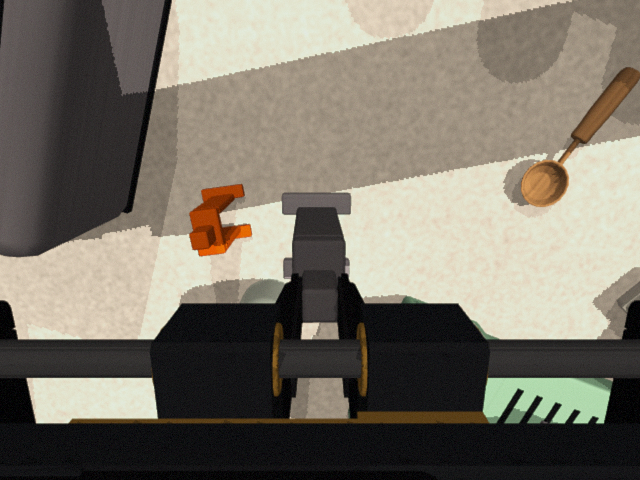

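Emit:
apply_moves(
  offset=[
    [0.8,1.2,0],
    [1.8,2.6,0.3],
    [2.8,4,0.5],
    [3.8,5.5,0.5],
    [4.8,7,0.5],
    [5.8,8.5,0.5],
    [6.8,9.8,0.5],
    [7.5,10.8,0.3],
    [7.67,11,0],
    [7.67,11,0],
    [7.67,11,-1.2],
    [7.67,11,-2.4],
    [7.67,11,-3.4],
    [7.67,11,-4.1],
    [7.67,11,-4.36],
    [7.67,11,-4.36],
  ],
  yaw=[-0.5,-1,-1.5,-2,-2.6,-3.2,-3.64,-3.64,-3.64,-3.64,-3.64,-3.64,-3.64,-3.64,-3.64,-3.64],
  jaw=[1,1,1,1,1,1,1,1,1,1,1,1,1,1,1,1],
)

```text
t: 40.25
eef_pos: [647.9, -82.2, 143.6]
tcp_rot: [-0.272, 1.554, -0.349]
ft_force: [0.0, -0.1, -0.4]
opening: 0.163
```

Run:
```python
from h import *
f,K,Rw,t=cam('wrist');s=env.state();print(s['t'],s['eef_pos'],jawang(),s['opening']*95,s['ft_force'])
f,*_=cam('side')
f=f[140:360,150:450];save('si21c',cv2.resize(f,None,fx=2.6,fy=2.6,interpolation=cv2.INTER_CUBIC))
f,*_=cam('scene')
f=f[140:360,150:450];save('s21c',cv2.resize(f,None,fx=2.6,fy=2.6,interpolation=cv2.INTER_CUBIC))
```

```text
40.3 [648.05211579 -82.13303834 143.96975821] (np.float64(85.58460603550695), array([ 0.016, -0.006, -1.   ])) 15.489493827938368 [ 0.64014905  0.34780668 -0.47844735]
```

View pics/si21c.png

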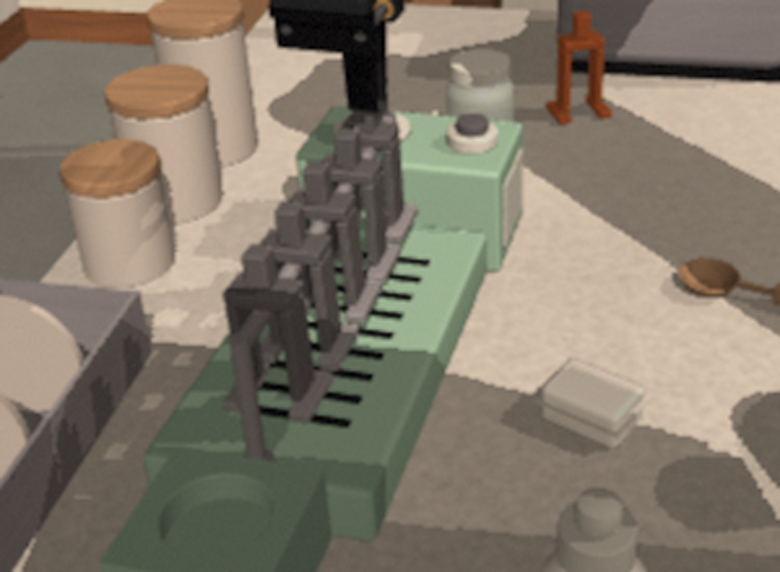

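View pics/s21c.png

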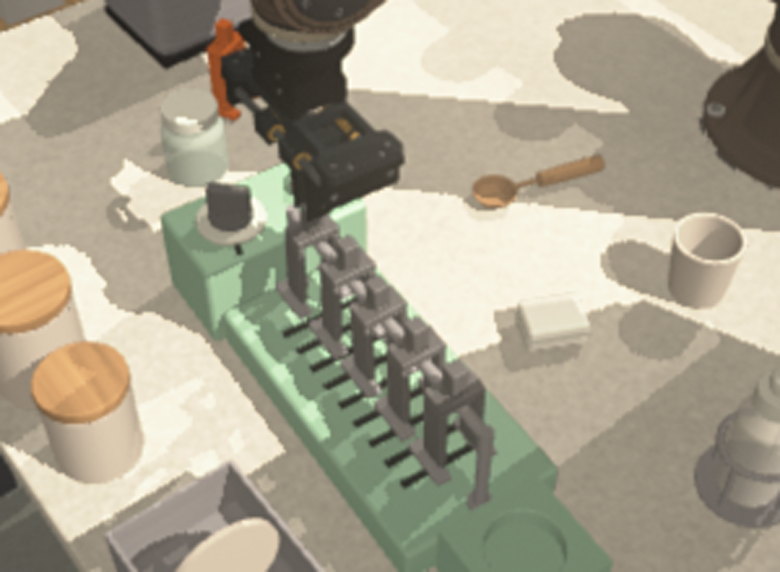

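Emit:
apply_moves(
  offset=[
    [0,0,-0.08],
    [0,0,-0.08],
    [0,0,-0.08],
    [0,0,-0.08],
    [0,0,-0.08],
    [0,0,-0.08],
    [0,0,0.5],
    [0,0,1.2],
    [0,0,2.5],
    [0,0,4.5],
    [-1,1.8,6],
    [-2,3.8,6.2],
    [-3,5.8,6.2],
    [-4,7.8,6.2],
    [-5,9.8,6.2],
    [-6,11.8,6.2],
    [-7.5,13.5,6.2],
    [-8.04,14.9,6.2],
    [-8.04,14.9,6.2],
    [-8.04,14.9,6.2],
  ],
  yaw=[0,0,0,0,0,0,0,0,0,0,0,0,0,0,0,0,0,0,0,0],
  jaw=[0.9,0.5,0.3,0.3,0.3,0.3,0.3,0.3,0.3,0.3,0,-0.5,-0.5,-0.5,-0.5,-0.5,-0.5,-0.5,-0.5,-0.5],
)

```text
t: 42.9
eef_pos: [447.3, 290.3, 300.0]
tcp_rot: [-0.228, 1.553, -0.305]
ft_force: [0.6, 0.1, -0.5]
opening: 0.752
```

Run:
```python
from h import *
f,K,Rw,t=cam('wrist');save('w22',f);s=env.state();print(s['t'],s['eef_pos'],jawang(),s['opening']*95,s['ft_force'],proj([447,290,154],K,Rw,t),t)
f,*_=cam('side')
f=f[140:360,150:450];save('si22c',cv2.resize(f,None,fx=2.6,fy=2.6,interpolation=cv2.INTER_CUBIC))
```

```text
42.95 [447.49301825 289.9206156  299.77038706] (np.float64(85.56575105020282), array([ 0.017, -0.006, -1.   ])) 71.17949739928143 [ 0.0263375   0.29741969 -0.10364167] [320.0833768  209.78956655] [369.80004294 297.2762376  502.75151461]
```

View pics/si22c.png

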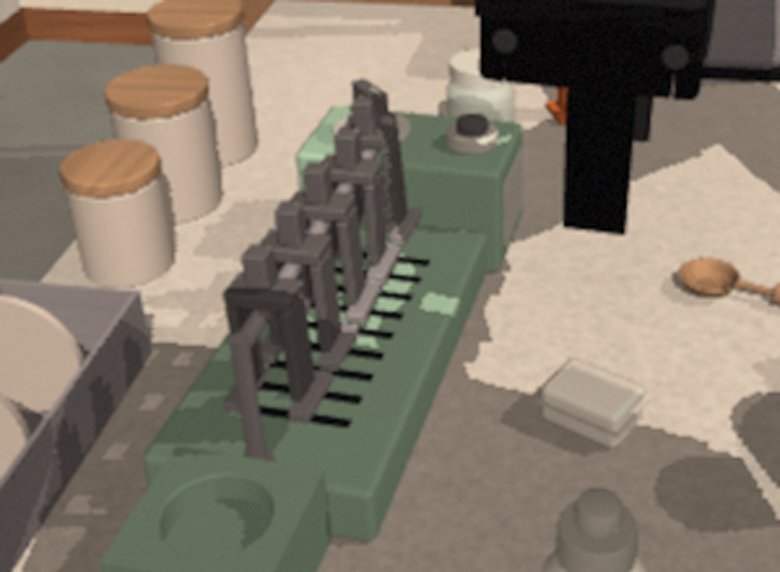

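View pics/w22.png

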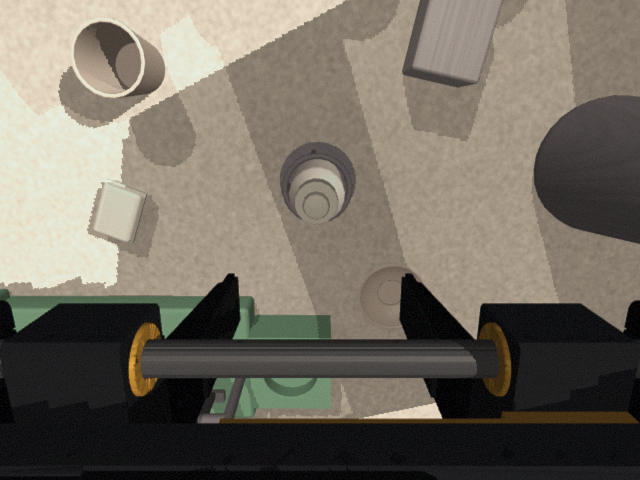

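Run:
```python
from h import *
f,K,Rw,t=cam('wrist');print(ray((316,206),K,Rw,t,154));print('disc',ray((318,181),K,Rw,t,4))
save('w22a',cv2.resize(f[130:240,260:380],None,fx=5,fy=5,interpolation=cv2.INTER_CUBIC))
```

```text
[443.57922851 286.20863298 154.        ]
disc [444.7945688  286.47898072   4.        ]
```

View pics/w22a.png

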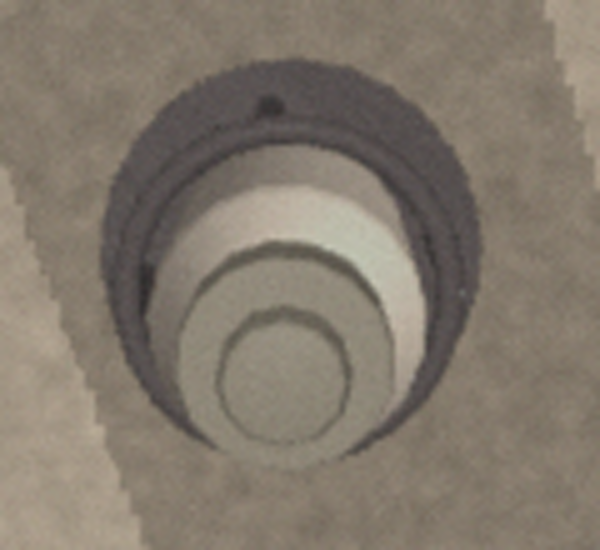

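Emit:
apply_moves(
  offset=[
    [-0.14,-0.12,-1.5],
    [-0.14,-0.12,-3.5],
    [-0.14,-0.12,-5.5],
    [-0.14,-0.12,-7],
    [-0.14,-0.12,-8],
    [-0.14,-0.12,-8.23],
    [-0.14,-0.12,-8.23],
    [-0.14,-0.12,-8.23],
    [-0.14,-0.12,-8.23],
    [-0.14,-0.12,-8.23],
    [-0.14,-0.12,-8.23],
    [-0.14,-0.12,-8.23],
  ],
  yaw=[0,0,0,0,0,0,0,0,0,0,0,0],
  jaw=[-0.5,-0.5,-0.5,-0.5,-0.5,-0.5,-0.5,0.3,0.3,0.3,0.3,0.3],
)

```text
t: 44.55
eef_pos: [444.3, 286.7, 94.0]
tcp_rot: [-0.236, 1.553, -0.314]
ft_force: [-0.2, -0.3, 3.5]
opening: 0.415
```

Run:
```python
from h import *
f,K,Rw,t=cam('wrist');save('w23',f);s=env.state();print(s['t'],s['eef_pos'],jawang(),s['opening']*95,s['ft_force'])
f,*_=cam('side')
f=f[240:460,250:550];save('si23c',cv2.resize(f,None,fx=2.6,fy=2.6,interpolation=cv2.INTER_CUBIC))
```

```text
44.6 [444.24746595 286.76279227  93.94562602] (np.float64(85.52403469157572), array([ 0.017, -0.006, -1.   ])) 39.22641612024043 [-0.41440462 -0.0661776   3.89200416]
```

View pics/si23c.png

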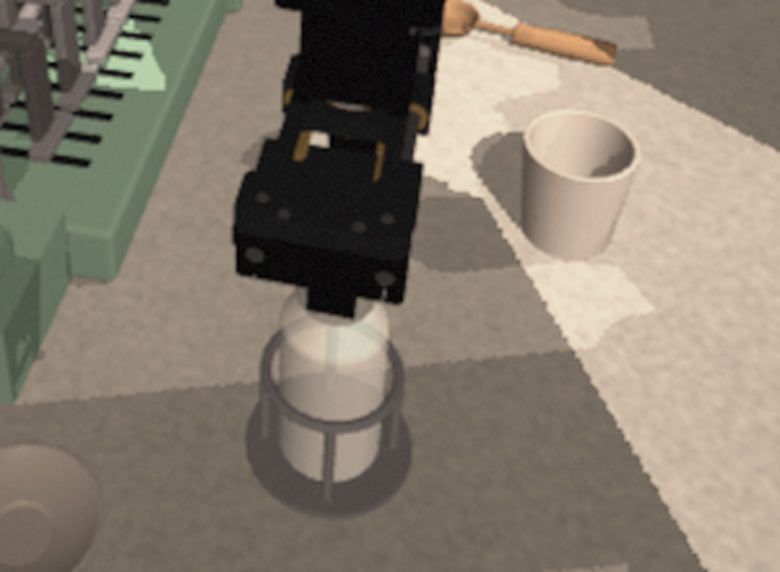

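View pics/w23.png

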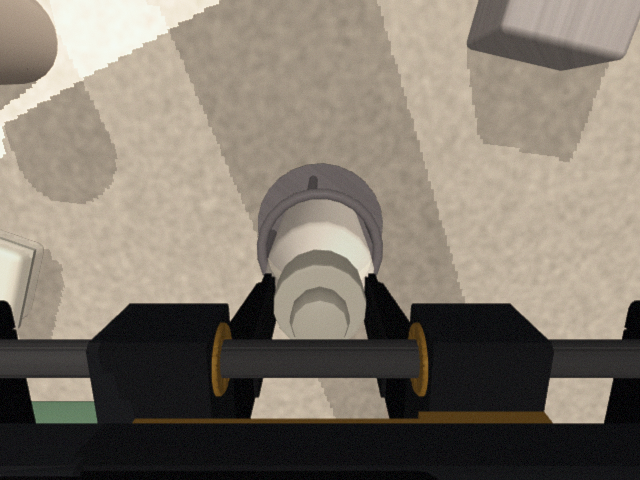

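Emit:
apply_moves(
  offset=[
    [0,0,0.5],
    [0,0,1.5],
    [0,0,3],
    [0,0,4.6],
    [0,0,4.6],
    [1,-0.2,4.6],
    [2.5,-0.5,4.6],
    [4,-0.9,4.6],
    [5.5,-1.3,4.6],
    [7,-1.7,4.6],
    [8.3,-2,4.6],
    [9,-2.05,4.6],
    [9.07,-2.05,4.6],
    [9.07,-2.05,4.6],
    [9.07,-2.05,4.6],
  ],
  yaw=[0,0,0,0,0,0,0,0,0,0,0,0,0,0,0],
  jaw=[0.3,0.3,0.3,0.3,0.3,0.3,0.3,0.3,0.3,0.3,0.3,0.3,0.3,0.3,0.3],
)

```text
t: 46.52
eef_pos: [670.3, 235.8, 209.1]
tcp_rot: [-0.24, 1.553, -0.318]
ft_force: [1.0, -0.6, -1.1]
opening: 0.412
```

Run:
```python
from h import *
f,K,Rw,t=cam('wrist');save('w24',f);s=env.state();print(s['t'],s['eef_pos'],jawang(),s['opening']*95,s['ft_force'])
f,*_=cam('side')
f=f[140:400,120:440];save('si24c',cv2.resize(f,None,fx=2.3,fy=2.3,interpolation=cv2.INTER_CUBIC))
```

```text
46.575 [670.40680217 235.80369422 209.20710031] (np.float64(85.55243352733284), array([ 0.017, -0.006, -1.   ])) 39.37217789443875 [ 0.03213287 -0.61198743 -0.29049951]
```

View pics/si24c.png

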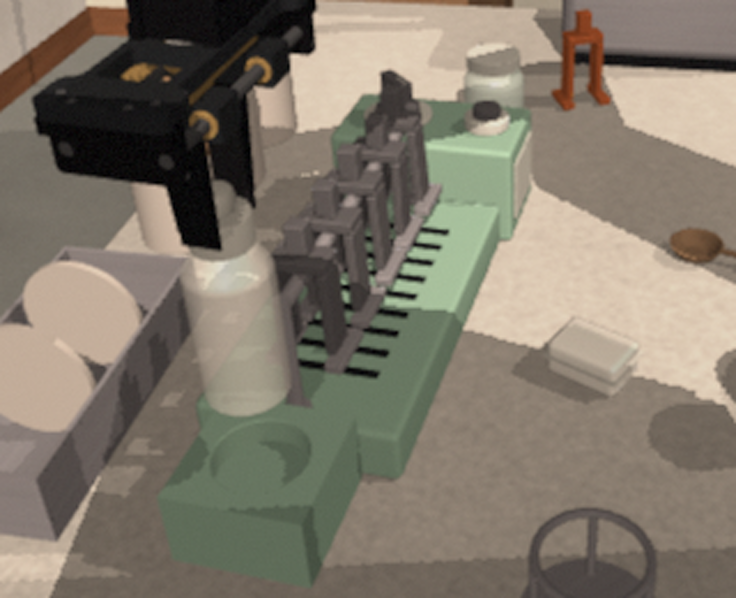

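View pics/w24.png

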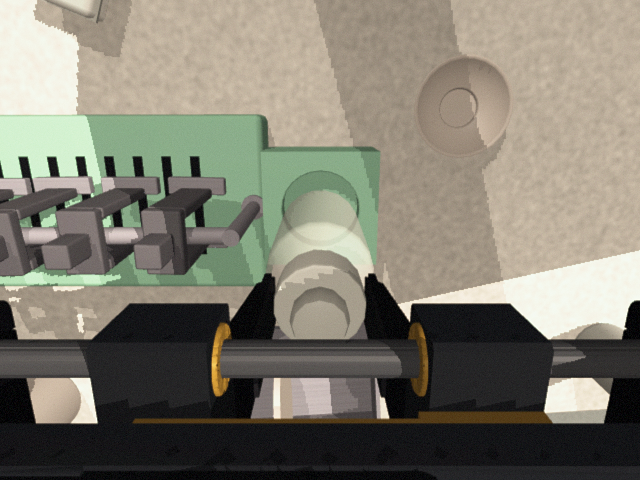

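Emit:
apply_moves(
  offset=[
    [0,0,-0.7],
    [0,0,-1.4],
    [0,0,-2],
    [0,0,-2.5],
    [0,0,-2.9],
    [0,0,-3.12],
    [0,0,-3.12],
    [0,0,-3.12],
  ],
  yaw=[0,0,0,0,0,0,0,0],
  jaw=[0.3,0.3,0.3,0.3,0.3,0.3,0.3,0.3],
)

```text
t: 47.62
eef_pos: [670.7, 235.9, 131.8]
tcp_rot: [-0.205, 1.552, -0.283]
ft_force: [0.7, -0.4, -0.1]
opening: 0.413
```

Run:
```python
from h import *
f,K,Rw,t=cam('wrist');save('w25',f);s=env.state();print(s['t'],s['eef_pos'],jawang(),s['opening']*95,s['ft_force'])
f,*_=cam('side')
f=f[140:400,120:440];save('si25c',cv2.resize(f,None,fx=2.3,fy=2.3,interpolation=cv2.INTER_CUBIC))
```

```text
47.675 [670.7305163  235.85731685 131.83160451] (np.float64(85.54951393028635), array([ 0.018, -0.005, -1.   ])) 38.832280588935355 [ 0.42901981 -0.08243942 -1.31605954]
```

View pics/si25c.png

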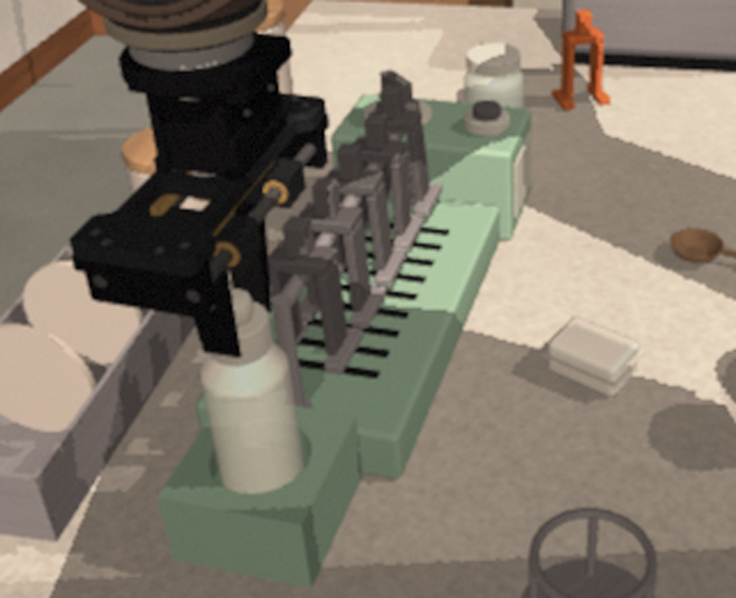

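Emit:
apply_moves(
  offset=[
    [0,0,-0.05],
    [0,0,-0.05],
    [0,0,-0.05],
    [0,0,-0.05],
    [0,0,-0.05],
    [0,0,0.5],
    [0,0,1.5],
    [0,0,3],
    [0,0,5],
    [0,0,7],
    [0.5,-1.5,8.3],
    [1,-3.5,8.3],
    [1.5,-5.5,8.3],
    [1.8,-7.5,8.3],
    [1.8,-8.6,8.3],
    [1.8,-8.6,8.3],
    [1.8,-8.6,8.3],
  ],
  yaw=[0,0,0,0,0,0,0,0,0,0,0,0,0,0,0,0,0],
  jaw=[0.1,-0.1,-0.2,-0.2,-0.2,-0.2,-0.2,-0.2,-0.2,-0.2,0,0,0,0,0,0,0],
)

```text
t: 49.85
eef_pos: [715.6, 21.6, 340.0]
tcp_rot: [-0.184, 1.551, -0.261]
ft_force: [0.6, 0.2, 0.7]
opening: 0.503
```

Run:
```python
from h import *
f,K,Rw,t=cam('wrist');save('w26',f);s=env.state();print(s['t'],s['eef_pos'],jawang(),s['opening']*95,s['ft_force'])
print(ray((320,150),K,Rw,t,146))
f,*_=cam('side')
f=f[140:400,120:440];save('si26c',cv2.resize(f,None,fx=2.3,fy=2.3,interpolation=cv2.INTER_CUBIC))
```

```text
49.9 [715.62245631  21.99022547 339.87392763] (np.float64(85.60676937080713), array([ 0.019, -0.005, -1.   ])) 47.60899316621822 [-0.07354172  0.11656707 -0.1348581 ]
[669.11130092  24.72981227 146.        ]
```

View pics/si26c.png

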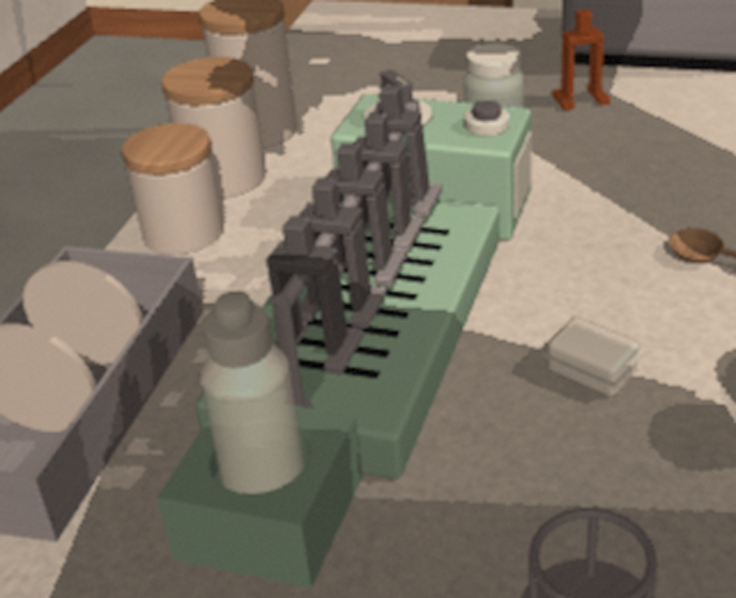

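View pics/w26.png

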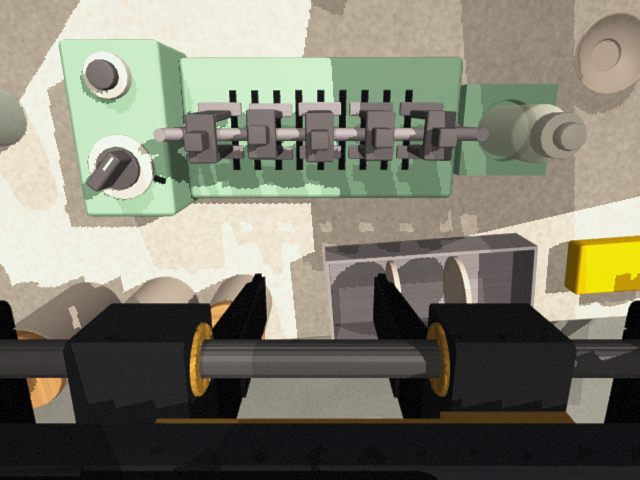

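Run:
```python
from h import *
f,K,Rw,t=cam('wrist')
save('w26a',cv2.resize(f[80:190,150:410],None,fx=3,fy=3,interpolation=cv2.INTER_CUBIC))
save('w26b',cv2.resize(f[70:190,410:610],None,fx=4,fy=4,interpolation=cv2.INTER_CUBIC))
```

```text
(no output)
```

View pics/w26a.png

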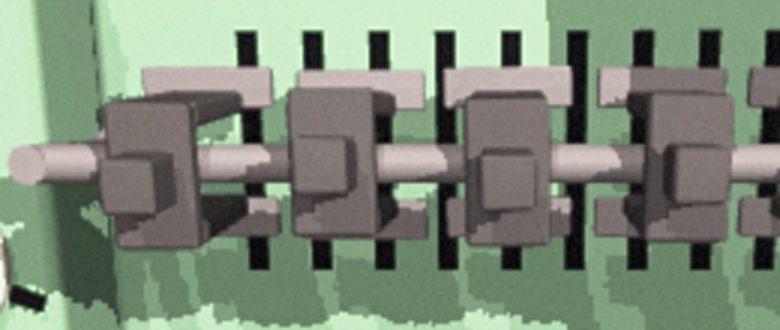

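View pics/w26b.png

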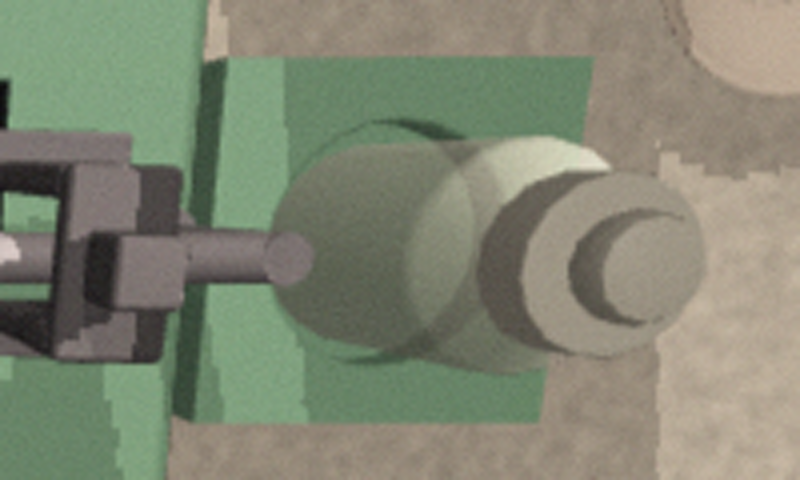

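Run:
```python
from h import *
f,K,Rw,t=cam('wrist')
C=np.array([655,26.]);a=np.radians(85.6);yd=np.array([np.cos(a),np.sin(a)]);xd=np.array([yd[1],-yd[0]])
A=lambda p:(150+p[0]/3,80+p[1]/3);B=lambda p:(410+p[0]/4,70+p[1]/4)
def L(n,px,z):
    v=ray(px,K,Rw,t,z)[:2]-C;print(n,v@xd,v@yd)
for p in [(129,183),(319,164),(507,182),(697,175)]: L('tab',A(p),182)
L('tab',B((151,271)),182);L('cap',B((651,267)),190)
L('postR',A((28,163)),146);L('postL',B((288,258)),146)
L('dial c', (120,167),144)
save('w26d',cv2.resize(f[30:220,50:200],None,fx=3.1,fy=3.1,interpolation=cv2.INTER_CUBIC))
```

```text
tab 3.752824287580216 -107.28631894911611
tab -1.4920027225344819 -53.32505530797177
tab 3.4143602070060006 -0.4542970299426978
tab 1.461007558827722 53.02886788120419
tab 0.9509191433467655 108.14514208594095
cap -0.3109353613270129 208.42987223608552
postR -0.17305110945976573 -148.97706637351723
postL -0.17722227817463113 150.1694776861244
dial c 30.22385161384964 -190.65770690727425
```

View pics/w26d.png

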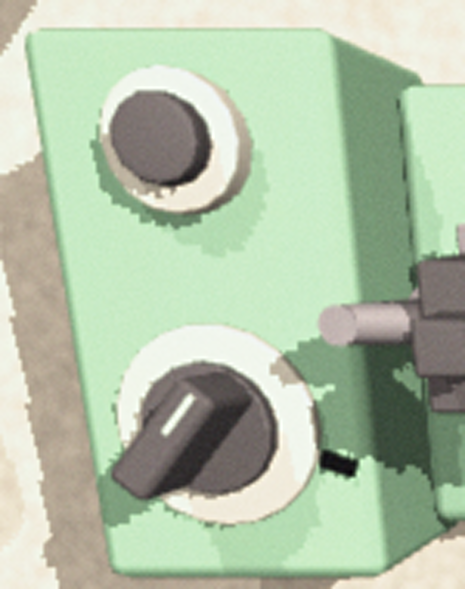

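Emit:
apply_moves(
  offset=[
    [-0.3,-1.5,0],
    [-0.6,-3,0],
    [-0.9,-4.5,0],
    [-1.2,-6,0],
    [-1.5,-7.5,0],
    [-1.7,-8.22,0],
    [-1.7,-8.22,-1.5],
    [-1.7,-8.22,-3],
    [-1.7,-8.22,-4.4],
    [-1.7,-8.22,-4.8],
    [-1.7,-8.22,-4.8],
    [-1.7,-8.22,-4.8],
  ],
  yaw=[-1,-2,-3,-4,-5,-6,-6.6,-6.6,-6.6,-6.6,-6.6,-6.6],
  jaw=[0,0,0,0,0,0.1,0.2,0.2,0.2,0.2,0.2,0.2],
)

```text
t: 51.55
eef_pos: [673.8, -183.5, 221.2]
tcp_rot: [-0.137, 1.55, -0.904]
ft_force: [0.1, -0.2, 0.4]
opening: 0.402
```

Run:
```python
from h import *
f,K,Rw,t=cam('wrist');save('w27',f);s=env.state();print(s['t'],s['eef_pos'],jawang(),s['opening']*95,s['ft_force'],proj([673,-183.5,144],K,Rw,t))
```

```text
51.6 [ 673.72353973 -183.555614    221.12760709] (np.float64(46.03873388234471), array([ 0.013, -0.016, -1.   ])) 38.11559241402914 [-0.60644898  0.31303401  1.07363733] [318.89802604 230.32658718]
```

View pics/w27.png

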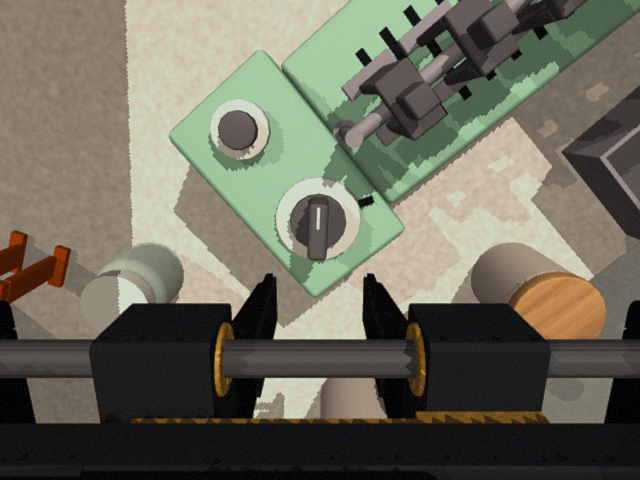

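Run:
```python
from h import *
# canister top two-view triangulation
def tri(a,b):
    _,K1,R1,t1=cam('scene');_,K2,R2,t2=cam('side')
    P=[K@np.hstack([Rw.T,(-Rw.T@t)[:,None]]) for K,Rw,t in((K1,R1,t1),(K2,R2,t2))]
    X=cv2.triangulatePoints(P[0],P[1],np.array(a,float).reshape(2,1),np.array(b,float).reshape(2,1));return (X[:3]/X[3]).ravel()
print(tri((135,215),(226,146)),tri((158,252),(211,174)),tri((183,288),(194,205)))
print(env.state()['t'])
```

```text
[ 875.36360047 -318.95552494  147.65443479] [ 876.98383058 -207.15154074  118.71844666] [876.0950794  -97.49940591  94.93929409]
51.9
```

Emit:
apply_moves(
  offset=[
    [-0.03,0,-1.5],
    [-0.03,0,-3],
    [-0.03,0,-4],
    [-0.03,0,-4.5],
    [-0.03,0,-4.5],
  ],
  yaw=[0,0,0,0,0],
  jaw=[0.2,0.2,0.2,0.2,0.2],
)

```text
t: 52.52
eef_pos: [672.4, -183.5, 107.1]
tcp_rot: [-0.21, 1.552, -0.978]
ft_force: [-0.7, 0.6, 0.4]
opening: 0.399
```

Run:
```python
from h import *
f,K,Rw,t=cam('wrist');save('w28',f);s=env.state();print(s['t'],s['eef_pos'],jawang(),s['opening']*95,s['ft_force'])
```

```text
52.575 [ 672.78741156 -183.6912127   107.99442575] (np.float64(46.023730498009456), array([ 0.012, -0.016, -1.   ])) 38.19691937152012 [ 0.13636838 -0.79397414  0.08107001]
```

View pics/w28.png

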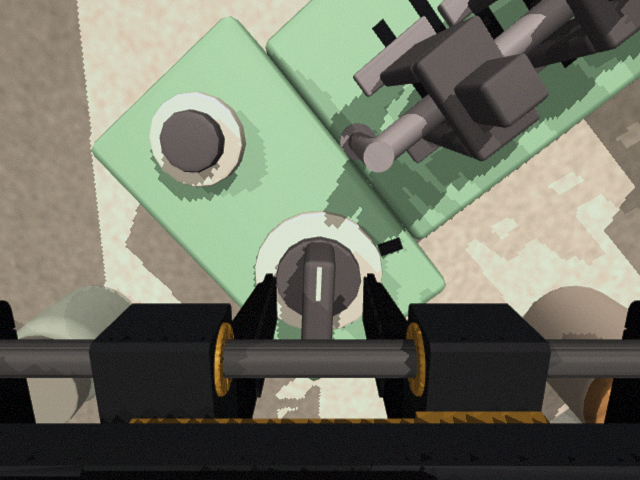

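Emit:
apply_moves(
  offset=[
    [0,0,-0.28],
    [0,0,-0.28],
    [0,0,-0.28],
    [0,0,-0.28],
    [0,0,-0.28],
    [0,0,-0.28],
  ],
  yaw=[0,0,0,0,0,0],
  jaw=[0.2,0.4,1,1,1,1],
)

```text
t: 53.32
eef_pos: [672.3, -184.4, 101.3]
tcp_rot: [-0.221, 1.55, -0.989]
ft_force: [-4.6, -4.1, 0.9]
opening: 0.142
```

Emit:
apply_moves(
  offset=[
    [-0.03,-0.03,0],
    [-0.03,-0.03,0],
    [-0.03,-0.03,0],
    [-0.03,-0.03,0],
    [-0.03,-0.03,0],
    [-0.03,-0.03,0],
    [-0.03,-0.03,0],
    [-0.03,-0.03,0],
    [-0.03,-0.03,0],
    [-0.03,-0.03,0],
    [-0.03,-0.03,0],
    [-0.03,-0.03,0],
    [-0.03,-0.03,0],
    [-0.03,-0.03,0],
    [-0.03,-0.03,0],
  ],
  yaw=[-0.5,-1.5,-2.5,-3.5,-4.5,-5.5,-6.5,-7.5,-8.5,-9.5,-10.5,-11.2,-11.55,-11.55,-11.55],
  jaw=[1,1,1,1,1,1,1,1,1,1,1,1,1,1,1],
)

```text
t: 55.2
eef_pos: [674.1, -184.2, 101.4]
tcp_rot: [0.016, 1.554, -1.961]
ft_force: [12.3, 5.0, -6.6]
opening: 0.147
```

Run:
```python
from h import *
f,K,Rw,t=cam('wrist');save('w29',f);s=env.state();print(s['t'],s['eef_pos'],jawang(),s['opening']*95,s['ft_force'],s['joints'].round(2))
```

```text
55.25 [ 674.07400289 -184.22690738  101.42189651] (np.float64(-23.273921163778436), array([-0.007, -0.016, -1.   ])) 13.526180290593375 [11.9357612   5.43129089 -5.52190382] [-0.35  0.67  1.44 -0.02  1.03  0.06]
```

View pics/w29.png

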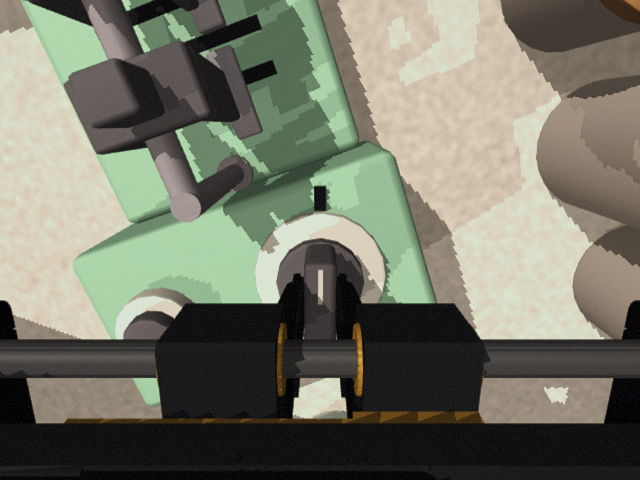

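Emit:
apply_moves(
  offset=[
    [0,0,0],
    [0,0,0],
    [0,0,0],
    [0,0,0],
    [0,0,0.8],
    [0,0,2],
    [0,0,3.5],
    [0,0,4.75],
    [0,0,4.75],
    [0,0,4.75],
  ],
  yaw=[0,0,0,0,0,0,0,0,0,0],
  jaw=[0.6,0.3,0.2,0.2,0.2,0.2,0.2,0.5,1,1],
)

```text
t: 56.5
eef_pos: [673.7, -184.2, 219.3]
tcp_rot: [-0.054, 1.553, -2.031]
ft_force: [0.3, 0.3, 0.6]
opening: 0.143
```

Run:
```python
from h import *
f,K,Rw,t=cam('wrist');save('w30',f);s=env.state();print(s['t'],s['eef_pos'],jawang(),s['opening']*95,s['ft_force'],proj([585.2,-176.7,122],K,Rw,t))
save('w30a',cv2.resize(f[130:320,140:400],None,fx=3,fy=3,interpolation=cv2.INTER_CUBIC))
```

```text
56.55 [ 673.59086952 -184.09039773  218.90247032] (np.float64(-23.27921583324113), array([-0.008, -0.015, -1.   ])) 9.361063041102348 [ 0.02424153 -0.15535512 -0.61546732] [209.13636538 260.25908341]
```

View pics/w30a.png

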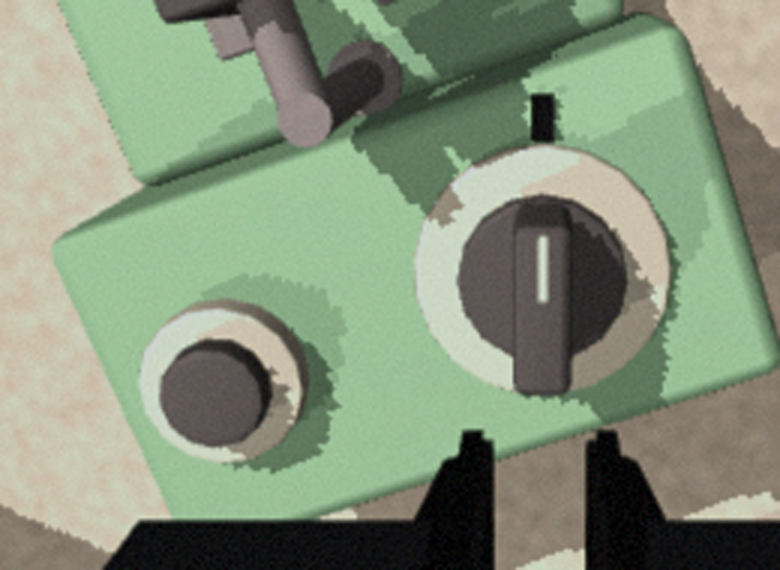

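Emit:
apply_moves(
  offset=[
    [-1,0.1,0],
    [-2,0.2,0],
    [-3,0.3,0],
    [-3.54,0.3,0],
    [-3.54,0.3,0],
    [-3.54,0.3,-1.5],
    [-3.54,0.3,-3],
    [-3.54,0.3,-4],
    [-3.54,0.3,-4.3],
    [-3.54,0.3,-4.3],
    [-3.54,0.3,-4.3],
  ],
  yaw=[0,0,0,0,0,0,0,0,0,0,0],
  jaw=[1,1,1,1,1,1,1,1,1,1,1],
)

```text
t: 57.92
eef_pos: [585.7, -176.8, 112.4]
tcp_rot: [-0.0, 1.553, -1.977]
ft_force: [0.3, -0.3, 0.1]
opening: -0.002
```

Run:
```python
from h import *
f,K,Rw,t=cam('wrist');save('w31',f);s=env.state();print(s['t'],s['eef_pos'],jawang(),s['opening']*95,s['ft_force'])
f,*_=cam('side')
f=f[160:280,240:400];save('si31c',cv2.resize(f,None,fx=4.5,fy=4.5,interpolation=cv2.INTER_CUBIC))
```

```text
57.975 [ 585.66379117 -176.78617107  112.41351647] (np.float64(-23.276515950798224), array([-0.007, -0.016, -1.   ])) 0.3295120799780365 [-0.45813862 -0.09795226 -0.24754123]
```

View pics/si31c.png

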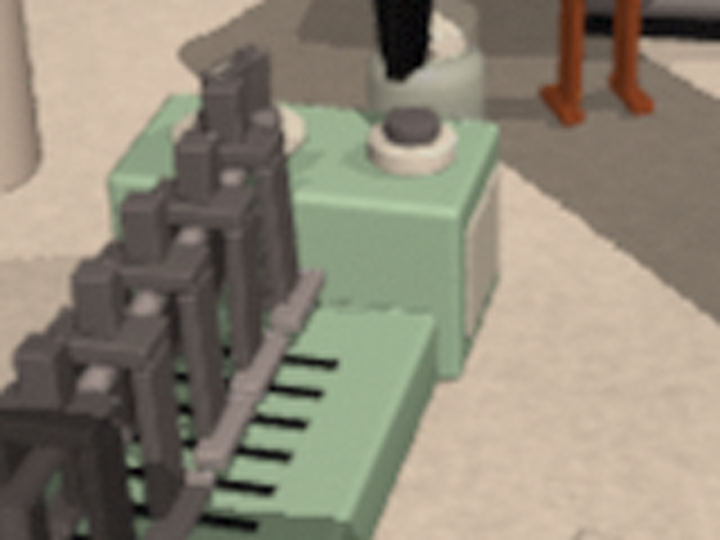

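View pics/w31.png

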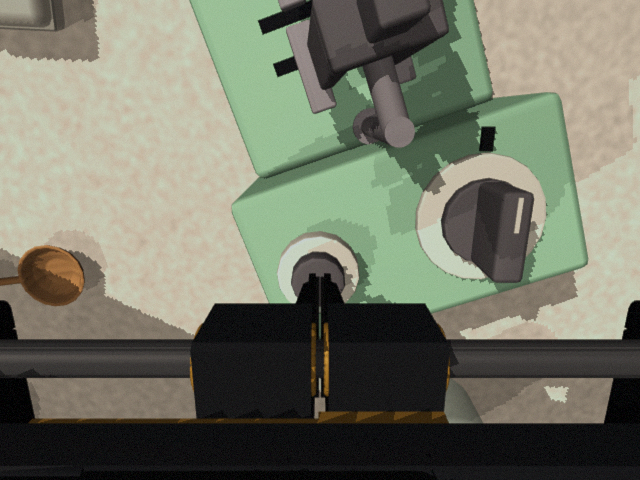

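Emit:
apply_moves(
  offset=[
    [0,0,-0.2],
    [0,0,-0.4],
    [0,0,-0.5],
    [0,0,-0.5],
  ],
  yaw=[0,0,0,0],
  jaw=[1,1,1,1],
)

```text
t: 58.52
eef_pos: [585.4, -176.7, 99.6]
tcp_rot: [-0.035, 1.553, -2.012]
ft_force: [-0.4, -0.2, -0.3]
opening: 0.008
```

Emit:
apply_moves(
  offset=[
    [0,0,-0.1],
    [0,0,-0.2],
    [0,0,-0.2],
  ],
  yaw=[0,0,0],
  jaw=[1,1,1],
)

```text
t: 58.9
eef_pos: [585.4, -176.7, 94.3]
tcp_rot: [-0.054, 1.553, -2.031]
ft_force: [0.6, -0.2, -0.1]
opening: 0.001
```

Emit:
apply_moves(
  offset=[
    [0,0,-0.1],
    [0,0,-0.2],
    [0,0,-0.2],
  ],
  yaw=[0,0,0],
  jaw=[1,1,1],
)

```text
t: 59.28
eef_pos: [585.2, -176.7, 89.1]
tcp_rot: [-0.075, 1.553, -2.052]
ft_force: [-0.2, -0.6, 0.2]
opening: 0.006
```

Run:
```python
from h import *
s=env.state();print(s['t'],s['eef_pos'],s['ft_force'])
f,*_=cam('side')
f=f[160:280,240:400];save('si32c',cv2.resize(f,None,fx=4.5,fy=4.5,interpolation=cv2.INTER_CUBIC))
```

```text
59.275 [ 585.24726886 -176.6538737    89.11487757] [-0.16497493 -0.57814812  0.16440722]
```

View pics/si32c.png

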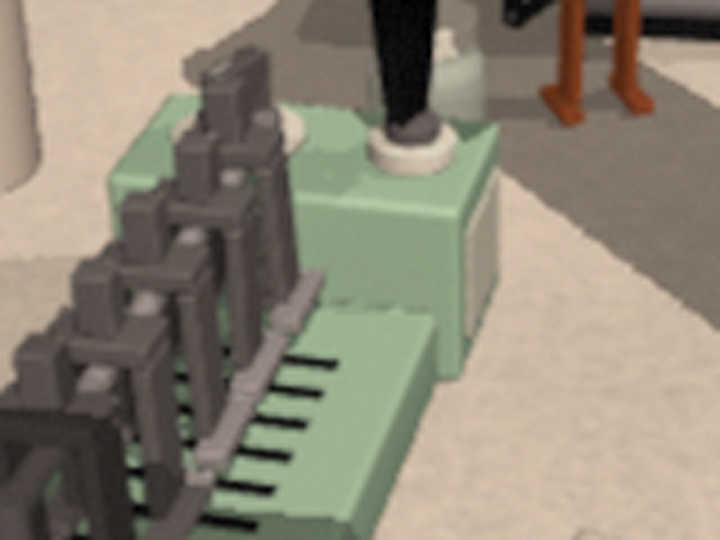

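Emit:
apply_moves(
  offset=[
    [0,0,-0.12],
    [0,0,-0.2],
    [0,0,-0.2],
  ],
  yaw=[0,0,0],
  jaw=[1,1,1],
)

```text
t: 59.7
eef_pos: [585.5, -176.8, 84.4]
tcp_rot: [-0.033, 1.554, -2.01]
ft_force: [1.9, -0.5, 3.1]
opening: 0.008
```

Emit:
apply_moves(
  offset=[
    [0,0,-0.12],
    [0,0,-0.12],
  ],
  yaw=[0,0],
  jaw=[1,1],
)

```text
t: 59.95
eef_pos: [585.6, -176.8, 81.8]
tcp_rot: [-0.01, 1.554, -1.988]
ft_force: [-1.1, -0.2, 7.6]
opening: 0.008
```

Emit:
apply_moves(
  offset=[
    [0,0,-0.1],
    [0,0,-0.1],
    [0,0,-0.1],
  ],
  yaw=[0,0,0],
  jaw=[1,1,1],
)

```text
t: 60.32
eef_pos: [585.7, -176.8, 81.4]
tcp_rot: [0.081, 1.553, -1.896]
ft_force: [-6.8, 3.1, 24.2]
opening: 0.005
```

Run:
```python
from h import *
s=env.state();print(s['t'],s['eef_pos'],s['ft_force'])
f,*_=cam('side')
f=f[160:280,240:400];save('si33c',cv2.resize(f,None,fx=4.5,fy=4.5,interpolation=cv2.INTER_CUBIC))
```

```text
60.325 [ 585.74345089 -176.76704289   81.36107304] [-6.80004253  3.14309694 24.22166664]
```

View pics/si33c.png

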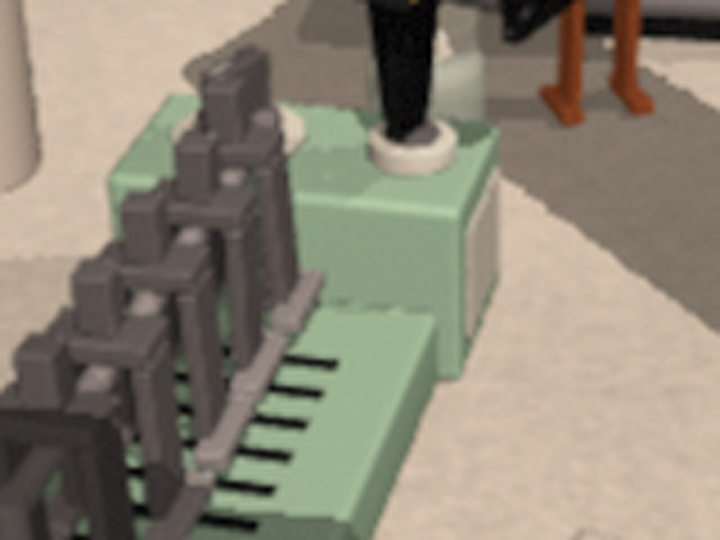

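Emit:
apply_moves(
  offset=[
    [0,0,0.5],
    [0,0,1.5],
    [0,0,3.5],
    [0,0,5.5],
    [0,0,7.5],
    [0,0,9.5],
    [0.5,0.5,10.3],
    [1.5,2,10.3],
    [3,4,10.3],
    [4.5,6,10.3],
    [5.2,7.9,10.3],
    [5.2,7.9,10.3],
    [5.2,7.9,10.3],
    [5.2,7.9,10.3],
    [5.2,7.9,10.3],
    [5.2,7.9,10.3],
    [5.2,7.9,10.3],
    [5.2,7.9,10.3],
    [5.2,7.9,10.3],
  ],
  yaw=[0,0,0,0,0,0,1,2.5,4,5.5,7,8.5,10,11.5,13,14.5,16,18.1,18.1],
  jaw=[1,1,1,1,1,1,1,1,1,1,1,1,1,1,1,1,1,1,1],
)

```text
t: 62.75
eef_pos: [715.6, 20.7, 338.5]
tcp_rot: [0.082, 1.554, 0.001]
ft_force: [-0.7, -0.5, 0.0]
opening: 0.002
```

Run:
```python
from h import *
f,K,Rw,t=cam('wrist');save('w34',f);s=env.state();print(s['t'],s['eef_pos'],jawang(),s['ft_force'])
f,*_=cam('scene');save('s34',f)
f,*_=cam('side');save('si34',f)
```

```text
62.8 [715.64409409  20.65933111 338.49639723] (np.float64(85.30311669269913), array([ 0.017,  0.   , -1.   ])) [-0.60471333 -0.94660626 -0.14770957]
```

View pics/w34.png

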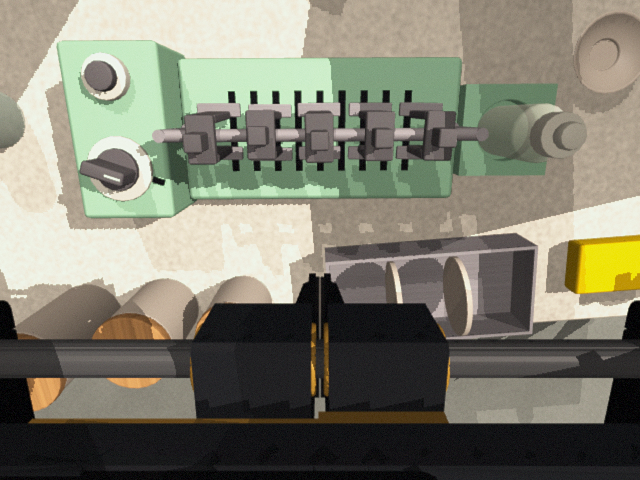

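View pics/si34.png

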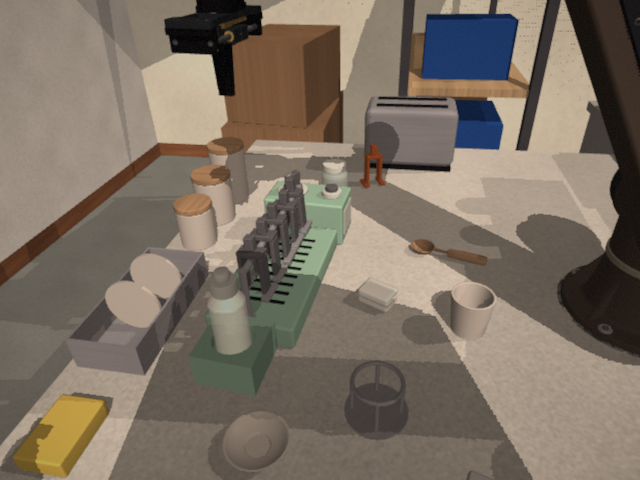

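View pics/s34.png

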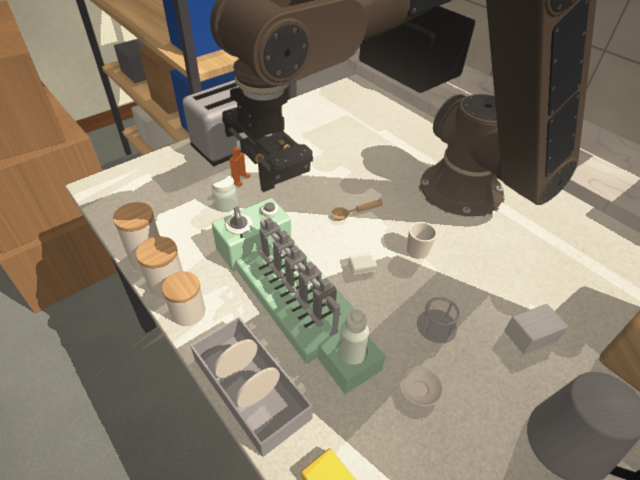

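```bash
python3 -c "
from cell import env
print(env.job_done(), env.state()['t'])"
```

```text
the job is handed in; nothing more can be done
the job is handed in; nothing more can be done
```

The job is finished and handed in at about 63 s. All five grey yokes hang astride the bar and the bottle stands in the well. I turned the dial to the mark, then pressed the start button to its stop and let it go.

**What my last checks showed**
- **Yokes:** measured just before the dial was turned, they sit about 54 mm apart (−107 to +108 mm along the bar), with their tops within 4 mm of its axis. The last pictures, a few seconds before hand-in, show the same arrangement.
- **Bottle:** its cap is within about 2 mm of the well's centre, and it looks upright in the last pictures.
- **Dial:** turned from about 0.69 to about 1.90 rad, and the picture shows the pointer line in line with the mark.
- **Button:** pressed until it met its stop at about 24 N; the last picture shows it back up.
- **Other things:** the case, dish, jar and orange look-alike appear unmoved in the last pictures. The gripper was well clear of everything.

**What went wrong or disagreed**
- **First grasp:** my first two tries at the first yoke closed on nothing. The fingertips seem to end about 25–35 mm above the reported TCP. I went about 20 mm lower from then on and every later grasp held.
- **Tool tilt:** the tool slowly built up a tilt of about 0.02 rad, which did no harm.

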